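# Set a round bar up on a matched pair of V-blocks for marking out

## Task

Get the round bar ready for marking out on the scribed plate: gently stand the matched pair of V-blocks (the two of the same size) on the two crossings of the scribed line farther from the robot with the outer cross lines, grooves in line with each other along the plate, then lay the bar gently in both grooves, centred between its ends. Stand the surface gauge gently upright on the crossing of the middle cross line with the line nearer the robot, its scriber pointing at the bar. Leave the two odd V-blocks, the small square and the stirrup clamp where they lie.

Things in the scene. Friction and masses are not known exactly. Their poses are not given: they have to be found in the camera images.
- plate: Fixed dark cast-iron plate, 250 (x) x 300 (y) x 40 mm high, white scribed lines. Origin: centre of underside; z up, x away from the robot (within 15 degrees). Lines along y at x = +0.040 (farther) and -0.070 (nearer); cross lines at y = -0.070, 0, +0.070. V-blocks: crossings (0.040, +-0.070), either way round. Bar: over x = 0.040, middle at y = 0. Gauge column: over (-0.070, 0).
- vblock_a_center (a point): One of the matched pair of steel V-blocks: 50 mm across the groove (x), 44 mm along it (y), 45 mm high, 0.7 kg, with a 90-degree V-groove along its whole top. The point is the block's centre, half-way up; its z is up and its y runs along the groove. Groove 34 mm wide, 17 mm deep: the bar's axis rests 47.8 mm above the block's underside. Stands on the mat.
- vblock_b_center (a point): The other of the matched pair, identical to vblock_a: steel, 50 x 44 x 45 mm (x across the groove, y along it, z up), with a 90-degree V-groove along its whole top. The point is the block's centre, half-way up; its z is up and its y runs along the groove. It stands on the mat.
- vblock_small_center (a point): An odd, smaller V-block, 36 x 32 x 32 mm, that is to be left alone. The point is its centre.
- vblock_large_center (a point): An odd, larger V-block, 62 x 55 x 57 mm, that is to be left alone. The point is its centre.
- bar_center (a point): Round aluminium bar, 28 mm diameter, 220 mm long, 0.4 kg, lying on the mat behind the V-blocks. The point is its middle, on its axis; its y runs along the bar (x and z may have rolled).
- gauge_grip (a point): Surface gauge, 0.5 kg, on the bare table (z = 0): steel base 60 (x) x 44 (y) x 22 mm, upright 12 mm round column in its middle, top 150 mm above the underside. A clamp at 65 to 88 mm height holds a thin scriber sloping down to its tip 65 mm ahead (+x), 48 mm high. The point: on the column axis, 118 mm above the underside, where to hold it. z up, x the way the scriber points.
- square: Small engineer's square lying flat on the mat, about 50 x 70 mm and 12 mm high; to be left alone. Origin: middle of its underside.
- clamp: V-block stirrup clamp (a U-shaped frame with a screw) lying flat on the mat, about 58 x 60 mm and 13 mm high; to be left alone. Origin: middle of its underside.
- mat: Black rubber bench mat, fixed, 310 mm (x) by 360 mm (y), 4 mm thick, on which the V-blocks, the bar, the square and the clamp lie (all 4 mm above the table). Origin: centre of its underside.
Not all that is in view belongs to the job. Of the things shaped like the part that bears bar_center, the aluminium one is meant.

How it is judged:
By the outcome, as a careful person would: the job done as asked, in the order asked, and still so for the second after the job is handed in, with the robot touching nothing.
It also fails if it takes over 128 s, if anything falls off the work surface, if the arm or the gripper's body presses on something with over 40 N, if the wrist force passes 120 N, or if a joint passes its speed limit or range.

## Robot

A 7-joint arm with a two-finger parallel gripper is mounted at the origin on the work surface. World frame = base frame: x ahead of the robot, y to its left, z up, the work surface at z = 0. Lengths are in m, angles in rad, forces in N, time in s.
With the tool pointing down it reaches from about 0.425 to 0.925 m from the base axis. Payload 6.8 kg.
Tool frame: the origin (TCP) lies at the very end of the fingers, on their centre line; the grasp point (between the pads) lies 19 mm behind it; z points along the fingers, y is the line along which they close (so a half turn about z gives the same grasp; the last joint's range is limited). The gripper opens to 85 mm and grips with 20 to 120 N. Pads are 22 mm wide; open, the fingers measure 114 mm over their backs; the gripper's body (76 mm by 85 mm) begins 54 mm behind the grasp point. The pads swing forward as they close: fully open they stand 13 mm farther back than shut.
Start: joints at [1.117, 0.477, 0.022, 1.555, -0.011, 1.109, -0.083], TCP at [0.229, -0.635, 0.231] pointing down, gripper open.
Joint ranges: [-2.96, 2.96], [-0.34, 2.1], [-1.41, 1.46], [0.24, 2.44], [-1.37, 4.51], [0.17, 1.92], [-2.96, 2.96]. Speed limits (rad/s): [2.39, 2.39, 3.14, 3.14, 3.14, 3.14, 3.14].

## Interface

Orientations are given as a rotation vector (axis times angle).
In Python, from bench import get_obs, viewer, r gives the robot as it stands. The module is installed in compiled form; this text tells all that it offers.
- The arm moves only by the tool play_rows, never from a script. Its argument "commands" is a list that holds one entry, the list of rows, each a list of 5 numbers: the gripper's target within -1 to 1 (shut at 1, half-way at 0, fully open at -1), then the shift along the tool's x, y, z scaled (see below), then the turn about the tool's z scaled (see below). A call has 1 to 12 rows; each row is the pose to reach, as a shift and turn from the pose commanded when the call began, along the tool's axes at that moment; what a row does not reach only later rows make up. The controller multiplies each number of a shift by 0.2 m and each number of a turn by pi/2 rad. A row lasts 1/12 s, in which the tool goes at most 41.7 mm and 7.16 degrees, less where a joint would pass 70% of its speed; a pose out of reach is approached as far as the arm can. A call with a number of a shift or a turn outside -1 to 1 is refused whole. A call with a gripper value outside its range is refused whole. The fingers move at their own pace and stop on an object; "grip_force" is the grip in N (left out, the last holds). Time passes only in rows, so rows that repeat a pose let the fingers close. It gives the time, the measured TCP pose, the force, the opening and the grip force at its end, in the units of the state.
- get_obs(): the state, without advancing time (a new reading comes with each control period).
- viewer.grab_frame(name): name is "scene" or "top"; returns a dict with "pixels" (384x512x3 uint8, red, green, blue), "fovy" (degrees; the focal length in pixels is half the picture's height over the tangent of half this angle, whatever the lens; pixels are square), "cx", "cy" (the principal point, pixels), "world_to_cam" (4x4, takes a point from world to camera coordinates). Camera axes: x right, y up, looking along -z (the intrinsics and any distortion apply to the point x, -y, -z); pixel columns grow to the right and rows downward; lengths in m; the calibration is good to about 2 mm. A picture is of the moment at which its call begins. There is no depth.
- r.hand_in(): hands the job in; it is judged then, once.
Trained networks look in a picture, given as the dict that the camera call returned (one of the last four; its "shot" number tells which), for a name from the list of things; names that differ only in an ending like _2 or _b are one class to them, and where a whole thing is asked for, a point or a joint stands for the part that bears it (a point fixed in the world has none). Each returns a list of dicts, best first, with "score" (0 to 1); they miss things now and then, are a little off and sometimes report something else, mostly with a low value. They report only what shows in the picture. A call takes as long as a camera call. They do not tell look-alikes from the thing itself.
- viewer.trace(picture, thing): "pixels" (384x512 bool, what is visible of it) and "rect" ([left, top, right, bottom] in pixels, round what is visible of it).
The state is a dict: "clock": time; "joints": joint angles; "qvel": joint speeds; "tau": joint torques, N m; "tcp_pos": TCP position; "orientation": TCP orientation; "contact_force": force on the tool from outside, world axes, zero at the start; "moment": the same for the moment, N m; "grip_width": finger opening in m; "gripper_force": force on a finger pad.
Only numpy, scipy, OpenCV 4.12 (cv2) and the standard library are available. Lean on these libraries where they do the work, as an engineer would, in place of code of your own. Each camera call takes 0.05 s, during which the arm holds its last target. There are 200 camera calls.

## Working session

There is one attempt and no reset: what is moved stays moved. The work goes in short steps, Python scripts to look and compute and a tool call to move; the robot and the scene stay as the last step left them, time stands still between calls to the robot, and variables do not carry over. Pictures are saved under pics/ and viewed, at most 14 in all, crops included, and the job is handed in when it is done.

Besides the shell and the picture viewer there is one more tool, called after "Call:" by a JSON object that holds its "fn" and its "kwargs", one argument or row to a line. play_rows: Moves the arm, as the interface text tells. Shifts and turns lie within -1 to 1; 1 stands for 0.2 m of shift or pi/2 rad of turn. Its arguments: {"type":"object","properties":{"commands":{"type":"array","items":{"type":"array","items":{"type":"array","items":{"type":"number","minimum":-1,"maximum":1}}}},"grip_force":{"type":"number"}},"required":["commands"]}

```bash
mkdir -p pics; python3 - <<'E'
from bench import get_obs, viewer, r
import cv2
o=get_obs();print(o)
for n in("scene","top"):
    p=viewer.grab_frame(n);print(n,{k:v for k,v in p.items() if k!='pixels'})
    cv2.imwrite(f"pics/{n}0.png",p["pixels"][:,:,::-1])
    for t in["plate","vblock_a_center","vblock_small_center","vblock_large_center","bar_center","gauge_grip","square","clamp","mat"]:
        for d in viewer.trace(p,t): print(t,round(d["score"],2),d["rect"],int(d["pixels"].sum()))
E
```

```text
{'clock': 0.0, 'joints': array([ 1.11692607,  0.47778581,  0.02232845,  1.55648329, -0.0114984 ,
        1.10925275, -0.0830824 ]), 'qvel': array([ 4.58754468e-04,  1.00112046e-03,  2.65576926e-04,  9.12452137e-04,
       -3.64042841e-04, -4.77863515e-04, -3.48081528e-05]), 'tau': array([-4.41668290e-04, -5.96456659e+01,  1.60784461e+00, -2.81203544e+01,
        1.24589272e-02,  9.37049626e-03,  2.38308394e-05]), 'tcp_pos': array([ 0.2285624 , -0.63449394,  0.23032161]), 'orientation': array([-3.09302471e+00, -5.40209167e-01,  6.85985877e-04]), 'contact_force': array([-0.58946079, -0.5378236 ,  0.46570288]), 'moment': array([0.06243856, 0.0328005 , 0.00047736]), 'gripper_force': 0.0, 'grip_width': 0.08525282655073572}
scene {'fovy': 50.45404667260588, 'cx': 254.1266664844679, 'cy': 192.48581767240861, 'world_to_cam': array([[-0.89839196,  0.43901635,  0.01251122,  0.41522699],
       [-0.31205847, -0.65811569,  0.68520307,  0.06597403],
       [ 0.30904918,  0.61167669,  0.72824462, -1.43278687],
       [ 0.        ,  0.        ,  0.        ,  1.        ]]), 'shot': 1}
plate 0.56 [14
[... 1033 characters left out ...]
    [ 0.00000000e+00,  0.00000000e+00,  0.00000000e+00,
         1.00000000e+00]]), 'shot': 2}
plate 0.83 [299.6, 131.2, 424.7, 230.8] 11162
vblock_a_center 0.68 [152.4, 138.5, 179.3, 162.2] 422
vblock_a_center 0.54 [93.3, 108.2, 235.9, 226.5] 11683
vblock_small_center 0.74 [126.4, 117.7, 211.2, 130.0] 869
vblock_small_center 0.65 [156.2, 185.2, 172.6, 201.2] 229
vblock_large_center 0.89 [100.3, 169.8, 126.7, 204.4] 751
bar_center 0.97 [127.0, 115.4, 206.8, 129.4] 865
bar_center 0.59 [93.6, 276.9, 187.3, 289.7] 954
gauge_grip 0.93 [258.3, 112.8, 275.7, 148.9] 475
square 0.78 [192.0, 186.8, 219.6, 209.2] 273
clamp 0.5 [111.2, 139.9, 132.6, 166.5] 255
mat 0.79 [93.9, 106.7, 238.1, 226.0] 11955
```

```bash
python3 - <<'E'
import cv2
a=cv2.imread("pics/top0.png")
cv2.imwrite("pics/top0c.png",cv2.resize(a[95:305,80:440],None,fx=2.2,fy=2.2,interpolation=cv2.INTER_CUBIC))
b=cv2.imread("pics/scene0.png")
cv2.imwrite("pics/scene0c.png",cv2.resize(b[115:384,140:410],None,fx=2.2,fy=2.2,interpolation=cv2.INTER_CUBIC))
E
```

```text
(no output)
```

View pics/top0c.png

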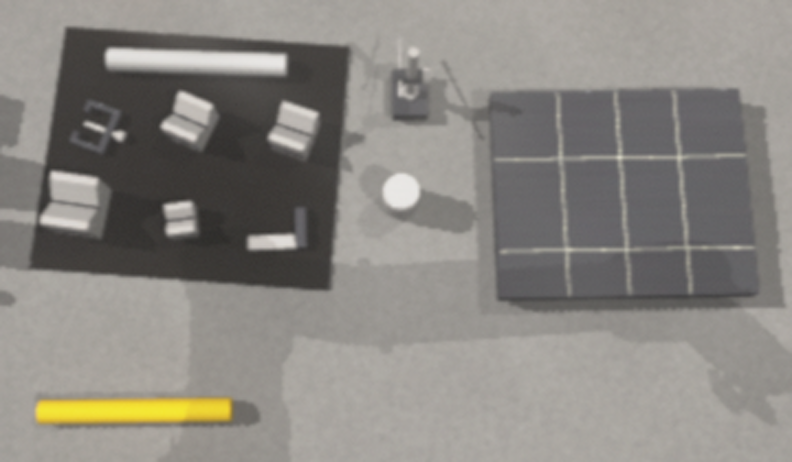

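View pics/scene0c.png

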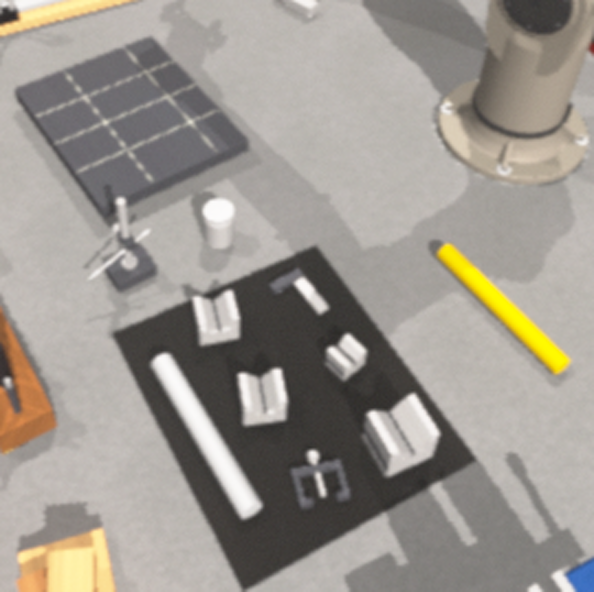

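Top picture: the aluminium bar is at (168,123), with a yellow look-alike at (140,282). The two equal V-blocks are at about (166,150) and (213,154); the odd ones are small at (162,194) and large at (114,188). The gauge is at (266,136), with its scriber pointing away. A white cylinder at (262,182) is an obstacle, and the plate is at (362,182). I choose the aluminium bar and the two equal blocks, and will fit models next.

```bash
cat > h.py <<'E'
import numpy as np, cv2
from scipy.optimize import minimize
from bench import get_obs, viewer, r
S=8
def proj(p,P):
    P=np.atleast_2d(P); c=P@p["world_to_cam"][:3,:3].T+p["world_to_cam"][:3,3]
    f=192/np.tan(np.radians(p["fovy"]/2))
    return np.c_[p["cx"]+f*c[:,0]/-c[:,2], p["cy"]-f*c[:,1]/-c[:,2]]
def place(x,y,a,z,P):
    c,s=np.cos(a),np.sin(a); P=np.asarray(P,float)
    return np.c_[x+c*P[:,0]-s*P[:,1], y+s*P[:,0]+c*P[:,1], z+P[:,2]]
def vb(w=.05,l=.044,h=.045,g=.017):
    out=[]
    for s in(1,-1):
        q=[(s*w/2,0),(0,0),(0,h-g),(s*g,h),(s*w/2,h)]
        out.append([(u,v,t) for u,t in q for v in(-l/2,l/2)])
    return out
def box(a,b,h,z0=0): return [[(x,y,z) for x in(-a/2,a/2) for y in(-b/2,b/2) for z in(z0,z0+h)]]
th=np.linspace(0,2*np.pi,24,endpoint=False)
def cylz(R,z0,z1): return [[(R*np.cos(t),R*np.sin(t),z) for t in th for z in(z0,z1)]]
bar=[[(.014*np.cos(t),v,.014+.014*np.sin(t)) for t in th for v in(-.11,.11)]]
gauge=box(.06,.044,.022)+cylz(.006,0,.15)+[[(.065,0,.048),(.064,0,.05),(-.0,.001,.0775),(0,-.001,.0775)]]+cylz(.011,.065,.088)
def render(p,hulls,win):
    l,t,rr,b=win; im=np.zeros(((b-t)*S,(rr-l)*S),np.uint8)
    for H in hulls:
        q=((proj(p,H)+.5-[l,t])*S).astype(np.float32)
        cv2.fillConvexPoly(im,cv2.convexHull(q).round().astype(int),255)
    return cv2.resize(im,(rr-l,b-t),interpolation=cv2.INTER_AREA)/255.
def fit(views,model,x0,z):
    """views: list of (picture, float mask, window)"""
    def cost(v):
        c=0
        for p,m,w in views:
            R=render(p,[place(v[0],v[1],v[2],z,H) for H in model],w); M=m[w[1]:w[3],w[0]:w[2]]
            c+=np.abs(R-M).sum()/M.sum()
        return c
    best=None
    for k in range(2):
        x=x0 if best is None else best.x
        sim=np.array([x,[x[0]+.01,x[1],x[2]],[x[0],x[1]+.01,x[2]],[x[0],x[1],x[2]+.15]])
        best=minimize(cost,x,method="Nelder-Mead",options=dict(initial_simplex=sim,xatol=1e-4,fatol=1e-4,maxiter=200))
    return best.x,best.fun
def ray(p,u,v,z):
    f=192/np.tan(np.radians(p["fovy"]/2)); R=p["world_to_cam"][:3,:3];t=p["world_to_cam"][:3,3]
    d=R.T@np.array([(u-p["cx"])/f,-(v-p["cy"])/f,-1]); o=-R.T@t
    return o+d*(z-o[2])/d[2]
def bright(p,lo,hi): return np.clip((p["pixels"].min(2).astype(float)-lo)/(hi-lo),0,1)
def win(p,x,y,z,m=.06,h=.06):
    q=proj(p,[(x+a,y+b,z+c) for a in(-m,m) for b in(-m,m) for c in(0,h)])
    l,t=np.floor(q.min(0)).astype(int);R,b=np.ceil(q.max(0)).astype(int)
    return max(l,0),max(t,0),min(R,512),min(b,384)
def linefit(p,x0,z=.04):
    g=p["pixels"].min(2).astype(np.float32); th_=cv2.GaussianBlur(cv2.morphologyEx(g,cv2.MORPH_TOPHAT,np.ones((7,7))),(0,0),1.0)
    u=np.linspace(-.14,.14,150);w=np.linspace(-.12,.12,120);Z=np.zeros
    P=np.concatenate([np.c_[np.full(150,X),u,Z(150)] for X in(.04,-.07)]+[np.c_[w,np.full(120,Y),Z(120)] for Y in(-.07,0,.07)])
    def cost(v):
        q=proj(p,place(*v,z,P)).astype(np.float32)
        return -cv2.remap(th_,q[:,:1].copy(),q[:,1:].copy(),cv2.INTER_LINEAR).mean()
    best=min((cost([x0[0]+a,x0[1]+b,c]),a,b,c) for a in np.linspace(-.02,.02,11) for b in np.linspace(-.02,.02,11) for c in np.linspace(-.26,.26,14))
    x=[x0[0]+best[1],x0[1]+best[2],best[3]]
    s=np.array([x,[x[0]+.003,x[1],x[2]],[x[0],x[1]+.003,x[2]],[x[0],x[1],x[2]+.03]])
    o=minimize(cost,x,method="Nelder-Mead",options=dict(initial_simplex=s,xatol=1e-5,fatol=1e-4)); return o.x,o.fun
E
python3 - <<'E'
from h import *
T=viewer.grab_frame("top");C=viewer.grab_frame("scene")
fT,fC=bright(T,70,130),bright(C,70,130)
for n,px,m,z,h in[("vA",(166,150),vb(),.004,.03),("vB",(213,154),vb(),.004,.03),("small",(162,194),vb(.036,.032,.032,.012),.004,.02),("large",(114,188),vb(.062,.055,.057,.021),.004,.03)]:
    x=ray(T,*px,z+h)
    # mask only the component
    mg={"small":.035}.get(n,.055)
    def comp(f,p,w):
        return f
    for vs in([T],[C],[T,C]):
        V=[]
        for p in vs:
            f=fT if p is T else fC
            k,lab=cv2.connectedComponents((f>.35).astype(np.uint8)); c=proj(p,[[x[0],x[1],z+.02]])[0].round().astype(int)
            L=lab[c[1]-3:c[1]+4,c[0]-3:c[0]+4]; L=L[L>0]; L=np.bincount(L).argmax()
            mk=cv2.dilate((lab==L).astype(np.uint8),np.ones((3,3)))
            V.append((p,f*mk,win(p,x[0],x[1],z)))
        best=min((fit(V,m,[x[0],x[1],a],z) for a in(-.4,0,.4)),key=lambda q:q[1])
        print(n,[("T" if p is T else "C") for p in vs],best[0].round(4),round(best[1],3))
x=ray(T,168,123,.018)
V=[(p,f,win(p,x[0],x[1],.004,.14,.02)) for p,f in((T,fT),(C,fC))]
def only(p,f):
    k,lab=cv2.connectedComponents((f>.35).astype(np.uint8)); c=proj(p,[x])[0].round().astype(int)
    return f*cv2.dilate((lab==lab[c[1],c[0]]).astype(np.uint8),np.ones((3,3)))
V=[(p,only(p,f),w) for p,f,w in V]
for vv in(V[:1],V[1:],V): a=fit(vv,bar,[x[0],x[1],0.],.004);print("bar",a[0].round(4),round(a[1],3))
x=ray(T,266,142,.01)
G=[]
for p in(T,C):
    d=viewer.trace(p,"gauge_grip"); d=[e for e in d if abs(np.mean(e["rect"][::2])-proj(p,[x])[0][0])<30][0]
    G.append((p,d["pixels"].astype(float),win(p,x[0],x[1],0,.09,.16)))
for vv in(G[:1],G[1:],G):
    a=min((fit(vv,gauge,[x[0],x[1],b],0.) for b in(-.4,0,.4)),key=lambda q:q[1]);print("gauge",a[0].round(4),round(a[1],3))
x=ray(T,362,182,.04)
for p in(T,C): print("plate",linefit(p,x))
print("cyl",ray(T,262,182,.06))
E
```

```text
vA ['T'] [ 0.5764  0.2635 -0.2847] 0.118
vA ['C'] [ 0.5772  0.264  -0.2384] 0.083
vA ['T', 'C'] [ 0.5768  0.2634 -0.2721] 0.208
vB ['T'] [ 0.5796  0.1371 -0.2166] 0.105
vB ['C'] [ 0.5799  0.137  -0.1539] 0.735
vB ['T', 'C'] [ 0.5795  0.137  -0.2052] 0.843
small ['T'] [0.4545 0.2571 0.2566] 0.088
small ['C'] [0.4557 0.256  0.2093] 0.121
small ['T', 'C'] [0.4553 0.2567 0.2544] 0.229
large ['T'] [ 0.4559  0.3802 -0.0482] 0.601
large ['C'] [ 0.4556  0.38   -0.016 ] 0.105
large ['T', 'C'] [ 0.4556  0.3798 -0.0286] 0.71
bar [0.6543 0.2686 0.0783] 0.054
bar [0.6579 0.27   0.0813] 0.074
bar [0.6558 0.2695 0.0733] 0.231
gauge [0.6444 0.0037 0.0823] 0.092
gauge [0.6496 0.0024 0.2266] 0.191
gauge [0.6474 0.0034 0.1001] 0.412
plate (array([ 0.54599333, -0.25865367,  0.13497678]), np.float64(-28.88399314880371))
plate (array([ 0.55085713, -0.25721864,  0.13542416]), np.float64(-27.305461883544922))
cyl [ 0.50831145 -0.00089749  0.06      ]
```

```bash
cat > go.py <<'E'
import sys,numpy as np
from bench import get_obs
from scipy.spatial.transform import Rotation as R
def go(x,y,z,ya,o=None):
    """shift (tool axes, scaled) and turn (scaled) to TCP x,y,z with tool-y at world angle ya mod pi"""
    o=o or get_obs(); M=R.from_rotvec(o["orientation"]).as_matrix()
    d=M.T@(np.array([x,y,z])-o["tcp_pos"])/.2
    cur=np.arctan2(M[1,1],M[0,1]); t=-((ya-cur+np.pi/2)%np.pi-np.pi/2)
    return d,t/(np.pi/2)
if __name__=="__main__":
    o=get_obs()
    M=R.from_rotvec(o["orientation"]).as_matrix()
    print("t",round(o["clock"],2),"tcp",o["tcp_pos"].round(4),"yang",round(np.arctan2(M[1,1],M[0,1]),4),"tilt",M[:2,2].round(4),"j7",o["joints"][6].round(2),"F",o["contact_force"].round(1),"w",round(o["grip_width"],4))
    for a in sys.argv[1:]:
        d,t=go(*map(float,a.split(",")),o); print(a,"shift",d.round(4),"turn",round(t,4))
E
python3 go.py .42,-.3,.25,-.205 .5795,.137,.2,-.205
```

```text
t 1.2 tcp [ 0.2288 -0.6351  0.2313] yang -1.225 tilt [ 0. -0.] j7 -0.08 F [ 0.9  0.4 -0.2] w 0.0855
.42,-.3,.25,-.205 shift [ 1.4672 -1.2521 -0.0935] turn -0.6494
.5795,.137,.2,-.205 shift [ 2.9581 -3.0375  0.1565] turn -0.6494
```

Call:
{"fn": "play_rows", "kwargs": {
  "commands": [
    [[-1,0.2,-0.15,0,0],[-1,0.4,-0.35,0,0],[-1,0.6,-0.55,0,0],[-1,0.8,-0.75,0,0],[-1,1,-0.9,0,0],[-1,1,-1,0,0],[-1,1,-1,0,0]]
  ],
  "grip_force": 50
}}

```text
clock: 1.78
tcp_pos: [0.3505, -0.376, 0.2315]
orientation: [-3.094, -0.544, -0.001]
contact_force: [0.3, 0.5, 0.3]
grip_width: 0.0854
gripper_force: 0.0
```

Call:
{"fn": "play_rows", "kwargs": {
  "commands": [
    [[-1,0.2,-0.2,0,0],[-1,0.4,-0.4,0,0],[-1,0.6,-0.6,0,0],[-1,0.8,-0.8,0,0],[-1,1,-1,0,0],[-1,1,-1,0,0],[-1,1,-1,0,0]]
  ]
}}

```text
clock: 2.37
tcp_pos: [0.4707, -0.1198, 0.2318]
orientation: [-3.094, -0.544, -0.002]
contact_force: [0.8, -1.1, -0.9]
grip_width: 0.0854
gripper_force: 0.0
```

```bash
python3 go.py .5795,.137,.15,-.205
```

```text
t 2.37 tcp [ 0.4707 -0.1198  0.2318] yang -1.2228 tilt [0.0014 0.0004] j7 -1.16 F [ 0.8 -1.1 -0.9] w 0.0854
.5795,.137,.15,-.205 shift [ 0.9487 -1.0215  0.4103] turn -0.6479
```

Call:
{"fn": "play_rows", "kwargs": {
  "commands": [
    [[-1,0.2,-0.2,0,-0.07],[-1,0.4,-0.4,0,-0.14],[-1,0.6,-0.6,0,-0.21],[-1,0.8,-0.8,0,-0.28],[-1,0.95,-1,0,-0.35],[-0.7,0.95,-1,0.1,-0.42],[-0.6,0.95,-1,0.2,-0.49],[-0.5,0.95,-1,0.3,-0.56],[-0.5,0.95,-1,0.41,-0.63],[-0.5,0.95,-1,0.41,-0.648],[-0.5,0.95,-1,0.41,-0.648]]
  ]
}}

```text
clock: 3.28
tcp_pos: [0.5796, 0.1291, 0.1476]
orientation: [-2.437, -1.98, 0.004]
contact_force: [0.6, -0.4, 0.8]
grip_width: 0.0641
gripper_force: 0.0
```

```bash
python3 go.py .5795,.137,.012,-.205; python3 - <<'E'
from h import *
ims=[viewer.grab_frame(n) for n in("top","scene")]
a=[]
for p in ims:
    u,v=proj(p,[.58,.137,.05])[0].astype(int); c=p["pixels"][max(v-55,0):v+55,u-65:u+65,::-1]; a.append(cv2.resize(c,(390,330),interpolation=cv2.INTER_CUBIC))
cv2.imwrite("pics/g1.png",np.hstack(a))
E
```

```text
t 3.28 tcp [0.5796 0.1291 0.1476] yang -0.206 tilt [-0.0031 -0.0005] j7 -0.8 F [ 0.6 -0.4  0.8] w 0.0641
.5795,.137,.012,-.205 shift [ 0.0394 -0.0067  0.678 ] turn -0.0006
```

View pics/g1.png

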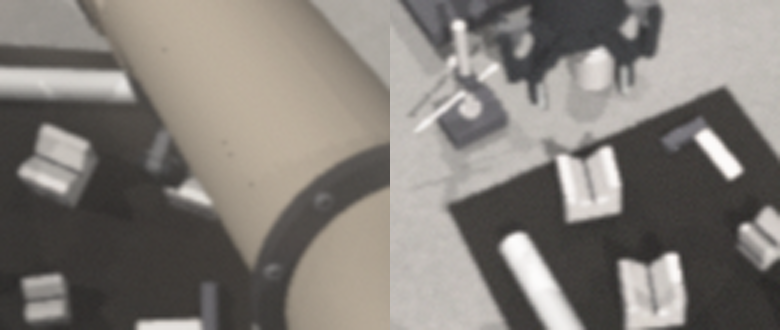

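The block is at left crop (60,165) of the top view; in the scene view the fingers straddle its column, seen with parallax. Going down.

Call:
{"fn": "play_rows", "kwargs": {
  "commands": [
    [[-0.5,0.04,0,0.1,0],[-0.5,0.04,0,0.25,0],[-0.5,0.04,0,0.4,0],[-0.5,0.04,0,0.5,0],[-0.5,0.04,0,0.58,0],[-0.5,0.04,0,0.63,0],[-0.5,0.04,0,0.66,0],[-0.5,0.04,0,0.678,0],[-0.5,0.04,0,0.678,0]]
  ]
}}

```text
clock: 4.13
tcp_pos: [0.5826, 0.1373, 0.0141]
orientation: [2.439, 1.979, 0.001]
contact_force: [0.1, -0.2, 0.6]
grip_width: 0.0639
gripper_force: 0.0
```

Call:
{"fn": "play_rows", "kwargs": {
  "commands": [
    [[-0.3,0,0,0,0],[-0.2,0,0,0,0],[0,0,0,0,0],[0.2,0,0,0,0],[0.3,0,0,0,0],[0.3,0,0,0,0],[0.3,0,0,0,0]]
  ]
}}

```text
clock: 4.72
tcp_pos: [0.5817, 0.1378, 0.0148]
orientation: [-2.439, -1.98, 0.0]
contact_force: [-5.1, 0.3, 6.6]
grip_width: 0.0497
gripper_force: 54.6
```

```bash
python3 go.py .5974,-.322,.2,.135
```

```text
t 4.72 tcp [0.5817 0.1378 0.0148] yang -0.2068 tilt [-0.0003  0.0001] j7 -0.92 F [-5.1  0.3  6.6] w 0.0497
.5974,-.322,.2,.135 shift [-2.2337  0.5489 -0.9265] turn -0.2176
```

Call:
{"fn": "play_rows", "kwargs": {
  "commands": [
    [[0.3,0,0,-0.05,0],[0.3,0,0,-0.2,0],[0.3,0,0,-0.35,0],[0.3,0,0,-0.55,0],[0.3,0,0,-0.75,0],[0.3,0,0,-0.95,0],[0.3,-0.15,0.04,-1,0],[0.3,-0.3,0.08,-1,0],[0.3,-0.5,0.13,-1,0],[0.3,-0.7,0.18,-1,0],[0.3,-0.85,0.23,-1,0],[0.3,-1,0.27,-1,0]]
  ]
}}

```text
clock: 5.72
tcp_pos: [0.5932, -0.0729, 0.2137]
orientation: [2.441, 1.977, -0.002]
contact_force: [1.5, 0.8, -6.8]
grip_width: 0.0494
gripper_force: 55.2
```

Call:
{"fn": "play_rows", "kwargs": {
  "commands": [
    [[0.3,-0.17,0.04,0,-0.04],[0.3,-0.34,0.08,0,-0.08],[0.3,-0.5,0.12,0,-0.12],[0.3,-0.67,0.16,0,-0.16],[0.3,-0.84,0.2,0,-0.2],[0.3,-1,0.24,0,-0.218],[0.3,-1,0.24,0,-0.218],[0.3,-1,0.24,0,-0.218]]
  ]
}}

```text
clock: 6.38
tcp_pos: [0.5979, -0.2795, 0.2129]
orientation: [-2.073, -2.359, 0.003]
contact_force: [-0.3, 1.7, -7.3]
grip_width: 0.0497
gripper_force: 55.1
```

```bash
python3 go.py .5974,-.322,.12,.135 
```

```text
t 6.38 tcp [ 0.5979 -0.2795  0.2129] yang 0.1288 tilt [-0.0018 -0.0009] j7 0.25 F [-0.3  1.7 -7.3] w 0.0497
.5974,-.322,.12,.135 shift [-0.2103 -0.029   0.4645] turn -0.0039
```

Descend to 12 mm or so above the plate and look.

Call:
{"fn": "play_rows", "kwargs": {
  "commands": [
    [[0.3,-0.1,-0.015,0.1,0],[0.3,-0.21,-0.03,0.25,0],[0.3,-0.21,-0.03,0.4,0],[0.3,-0.21,-0.03,0.55,-0.004],[0.3,-0.21,-0.03,0.65,-0.004],[0.3,-0.21,-0.03,0.72,-0.004],[0.3,-0.21,-0.03,0.75,-0.004],[0.3,-0.21,-0.03,0.75,-0.004]]
  ]
}}

```text
clock: 7.05
tcp_pos: [0.599, -0.3166, 0.0627]
orientation: [-2.056, -2.372, 0.0]
contact_force: [-0.3, 0.2, -6.3]
grip_width: 0.049
gripper_force: 54.9
```

```bash
python3 go.py; python3 - <<'E'
from h import *
ims=[viewer.grab_frame(n) for n in("top","scene")]
a=[]
for p in ims:
    u,v=proj(p,[.5974,-.322,.06])[0].astype(int); l=min(max(u-65,0),382);t=max(v-55,0);print(l,t); c=p["pixels"][t:t+110,l:l+130,::-1]; a.append(cv2.resize(c,(390,330),interpolation=cv2.INTER_CUBIC))
    for d in viewer.trace(p,"vblock_a_center"): print(d["score"],d["rect"])
    print(linefit(p,[.548,-.258]))
cv2.imwrite("pics/g2.png",np.hstack(a))
E
```

```text
t 7.05 tcp [ 0.599  -0.3166  0.0627] yang 0.1425 tilt [-0.0018  0.0012] j7 0.24 F [-0.3  0.2 -6.3] w 0.049
325 107
(array([ 0.54593236, -0.25877955,  0.13489875]), np.float64(-26.860776901245117))
112 98
(array([ 0.55056621, -0.2572932 ,  0.13372719]), np.float64(-27.015344619750977))
```

View pics/g2.png

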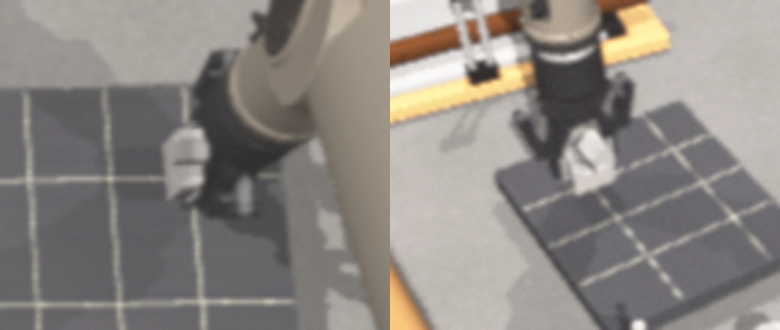

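The block hangs over the far right crossing, at top pixels about (387,160), and the gripper hides part of it. I'll align it, lower it slowly, then check its fit once released.

```bash
python3 go.py .5974,-.322,.0515,.135
```

```text
t 7.25 tcp [ 0.6008 -0.3179  0.0657] yang 0.1417 tilt [ 0.003  -0.0013] j7 0.24 F [ 1.   0.4 -7.2] w 0.0491
.5974,-.322,.0515,.135 shift [-0.0177 -0.0202  0.0711] turn 0.0042
```

```bash
python3 - <<'E'
s=open('go.py').read()
s=s.replace("from bench import get_obs\n","from bench import get_obs, viewer\n").replace('''if __name__=="__main__":
    o=get_obs()
''','''def avg(n):
    L=[]
    for i in range(n): L.append(get_obs()); viewer.grab_frame("top")
    if n>1: print("sd mm",(np.std([q["tcp_pos"] for q in L],0)*1e3).round(2),"F",np.mean([q["contact_force"] for q in L],0).round(2))
    o=dict(L[-1]); o["tcp_pos"]=np.mean([q["tcp_pos"] for q in L],0); o["contact_force"]=np.mean([q["contact_force"] for q in L],0)
    v=np.array([q["orientation"]*np.sign(q["orientation"][0]) for q in L]); o["orientation"]=v.mean(0); return o
if __name__=="__main__":
    n=int(sys.argv.pop(1)) if len(sys.argv)>1 and "," not in sys.argv[1] else 0
    o=avg(n) if n else get_obs()
''')
open('go.py','w').write(s)
E
python3 go.py 6 .5974,-.322,.0515,.135
```

```text
sd mm [0.39 0.04 0.46] F [ 0.41  0.05 -6.89]
t 7.5 tcp [ 0.6003 -0.3179  0.0651] yang 0.1415 tilt [ 0.002 -0.001] j7 0.24 F [ 0.4  0.  -6.9] w 0.0494
.5974,-.322,.0515,.135 shift [-0.018  -0.0173  0.0682] turn 0.0041
```

Call:
{"fn": "play_rows", "kwargs": {
  "commands": [
    [[0.3,-0.01,-0.01,0.01,0.004],[0.3,-0.018,-0.017,0.02,0.004],[0.3,-0.018,-0.017,0.03,0.004],[0.3,-0.018,-0.017,0.037,0.004],[0.3,-0.018,-0.017,0.044,0.004],[0.3,-0.018,-0.017,0.05,0.004],[0.3,-0.018,-0.017,0.05,0.004],[0.3,-0.018,-0.017,0.05,0.004]]
  ]
}}

```text
clock: 8.22
tcp_pos: [0.5967, -0.3215, 0.0536]
orientation: [-2.066, -2.367, -0.0]
contact_force: [0.3, 0.5, -7.4]
grip_width: 0.0492
gripper_force: 54.9
```

```bash
python3 go.py 3 .5974,-.322,.0515,.135
```

```text
sd mm [0.03 0.03 0.08] F [ 0.39  0.06 -6.56]
t 8.32 tcp [ 0.5967 -0.3216  0.0537] yang 0.1355 tilt [0.0002 0.    ] j7 0.24 F [ 0.4  0.1 -6.6] w 0.0493
.5974,-.322,.0515,.135 shift [-0.0027  0.0032  0.0111] turn 0.0003
```

Call:
{"fn": "play_rows", "kwargs": {
  "commands": [
    [[0.3,-0.002,0.003,0.003,0],[0.3,-0.002,0.003,0.006,0],[0.3,-0.002,0.003,0.009,0],[0.3,-0.002,0.003,0.011,0],[0.3,-0.002,0.003,0.013,0],[0.3,-0.002,0.003,0.013,0]]
  ]
}}

```text
clock: 8.87
tcp_pos: [0.5972, -0.3219, 0.051]
orientation: [-2.066, -2.366, 0.0]
contact_force: [-0.3, 0.8, -6.5]
grip_width: 0.0491
gripper_force: 54.9
```

Call:
{"fn": "play_rows", "kwargs": {
  "commands": [
    [[0.3,0,0,0.003,0],[0.3,0,0,0.005,0],[0.3,0,0,0.007,0],[0.3,0,0,0.007,0]]
  ]
}}

```text
clock: 9.2
tcp_pos: [0.5973, -0.322, 0.0508]
orientation: [2.066, 2.366, -0.001]
contact_force: [-5.6, 1.3, 5.4]
grip_width: 0.0493
gripper_force: 56.5
```

Contact made. Release and rise.

Call:
{"fn": "play_rows", "kwargs": {
  "commands": [
    [[0.1,0,0,0,0],[-0.1,0,0,0,0],[-0.3,0,0,0,0],[-0.5,0,0,0,0],[-0.5,0,0,0,0],[-0.5,0,0,-0.03,0],[-0.5,0,0,-0.1,0],[-0.5,0,0,-0.25,0],[-0.5,0,0,-0.4,0],[-0.5,0,0,-0.6,0],[-0.5,0,0,-0.75,0],[-0.5,0,0,-0.75,0]]
  ]
}}

```text
clock: 10.2
tcp_pos: [0.6016, -0.323, 0.2093]
orientation: [2.058, 2.357, 0.006]
contact_force: [1.0, 0.1, 0.8]
grip_width: 0.064
gripper_force: 0.0
```

Call:
{"fn": "play_rows", "kwargs": {
  "commands": [
    [[-0.5,0.2,0,0,0.04],[-0.5,0.4,0,0,0.08],[-0.5,0.6,0,0,0.12],[-0.5,0.8,0,0,0.16],[-0.5,1,0,0,0.2],[-0.5,1,0,0,0.25],[-0.5,1,0,0,0.25]]
  ]
}}

```text
clock: 10.78
tcp_pos: [0.5707, -0.1202, 0.2014]
orientation: [2.484, 1.921, 0.003]
contact_force: [-0.5, -1.1, 0.9]
grip_width: 0.064
gripper_force: 0.0
```

```bash
cat > chk.py <<'E'
from h import *
import sys
# args: plate-frame guesses "x,y" of placed blocks
def check(pics,model,gx,gy,z=.04,ga=0):
    res={}
    for n,p in pics.items():
        x,c=linefit(p,[.548,-.258]); ca,sa=np.cos(x[2]),np.sin(x[2])
        X,Y=x[0]+ca*gx-sa*gy,x[1]+sa*gx+ca*gy
        f=bright(p,120,170); k,lab=cv2.connectedComponents((f>.35).astype(np.uint8)); q=proj(p,[[X,Y,z+.025]])[0].round().astype(int)
        w=win(p,X,Y,z,.045,.05)
        m=np.zeros_like(f); m[w[1]:w[3],w[0]:w[2]]=1
        o=cv2.morphologyEx((f>.35).astype(np.uint8),cv2.MORPH_OPEN,np.ones((3,3)))
        k,lab,st,_=cv2.connectedComponentsWithStats(o); L=lab[q[1]-5:q[1]+6,q[0]-5:q[0]+6]; L=L[L>0]
        if not len(L): print(n,"none",q); continue
        mk=cv2.dilate((lab==np.bincount(L).argmax()).astype(np.uint8),np.ones((3,3)))
        a,e=fit([(p,f*mk,w)],model,[X,Y,x[2]+ga],z)
        d=a[:2]-x[:2]; print(n,"plate",x.round(4),"world",a.round(4),"in plate mm",(1e3*np.array([ca*d[0]+sa*d[1],-sa*d[0]+ca*d[1]])).round(1),"dyaw",round(a[2]-x[2],3),"err",round(e,3))
if __name__=="__main__":
    pics={n:viewer.grab_frame(n) for n in("top","scene")}
    for s in sys.argv[1:]: check(pics,vb(),*map(float,s.split(",")))
    cv2.imwrite("pics/chk_%d.png"%pics["top"]["shot"],np.hstack([cv2.resize(pics["top"]["pixels"][120:240,290:430,::-1],(392,336),interpolation=cv2.INTER_CUBIC),cv2.resize(pics["scene"]["pixels"][110:230,140:280,::-1],(392,336),interpolation=cv2.INTER_CUBIC)]))
    print(pics["top"]["shot"])
E
python3 chk.py .04,-.07; python3 go.py .5768,.2634,.2,-.26
```

```text
top plate [ 0.5463 -0.2584  0.1369] world [ 0.5738 -0.2956  0.0982] in plate mm [ 22.2 -40.5] dyaw -0.039 err 0.854
scene plate [ 0.5511 -0.257   0.1388] world [ 0.5991 -0.3212  0.026 ] in plate mm [ 38.6 -70.2] dyaw -0.113 err 0.588
18
t 10.88 tcp [ 0.5706 -0.1246  0.2006] yang -0.2554 tilt [ 0.0013 -0.0013] j7 -0.35 F [-0.3 -0.   0.7] w 0.0639
.5768,.2634,.2,-.26 shift [ 1.8846e+00 -4.6030e-01  6.0000e-04] turn 0.0029
```

View pics/chk_18.png

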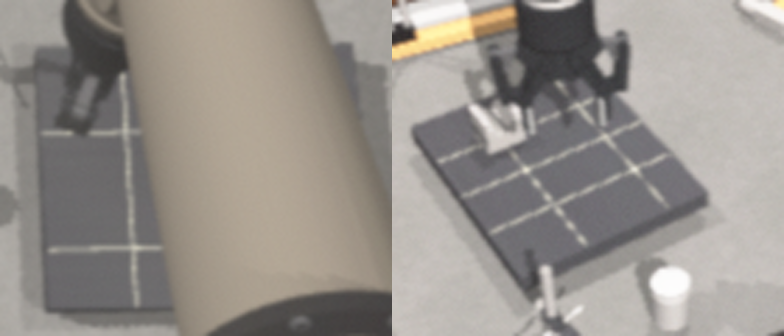

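The arm hides the block in the top view; in the scene view it stands at the far crossing. I'll go on to block A and check from there.

Call:
{"fn": "play_rows", "kwargs": {
  "commands": [
    [[-0.5,0.2,-0.05,0,0],[-0.5,0.4,-0.1,0,0],[-0.5,0.6,-0.15,0,0],[-0.5,0.8,-0.2,0,0],[-0.5,1,-0.25,0,0],[-0.5,1,-0.25,0,0],[-0.5,1,-0.25,0,0]]
  ]
}}

```text
clock: 11.47
tcp_pos: [0.5733, 0.0842, 0.2001]
orientation: [-2.483, -1.924, -0.002]
contact_force: [0.6, -1.0, 0.4]
grip_width: 0.064
gripper_force: 0.0
```

Call:
{"fn": "play_rows", "kwargs": {
  "commands": [
    [[-0.5,0.2,-0.05,0,0],[-0.5,0.4,-0.1,0,0],[-0.5,0.6,-0.15,0,0],[-0.5,0.8,-0.2,0,0],[-0.5,0.885,-0.21,0,0],[-0.5,0.885,-0.21,0,0],[-0.5,0.885,-0.21,0,0]]
  ]
}}

```text
clock: 12.05
tcp_pos: [0.5785, 0.2625, 0.1993]
orientation: [2.488, 1.917, -0.001]
contact_force: [0.5, -1.7, 0.2]
grip_width: 0.0641
gripper_force: 0.0
```

```bash
python3 chk.py .04,-.07; python3 go.py .5768,.2634,.012,-.265
```

```text
top plate [ 0.5459 -0.2588  0.1341] world [ 0.5822 -0.3241  0.7784] in plate mm [ 27.2 -69.7] dyaw 0.644 err 2.117
scene plate [ 0.5515 -0.2575  0.1393] world [ 0.5976 -0.3254  0.1261] in plate mm [ 36.3 -73.6] dyaw -0.013 err 0.57
20
t 12.15 tcp [0.5786 0.2605 0.1992] yang -0.2613 tilt [-0.0002 -0.0022] j7 -1.03 F [-1.  -0.6 -0.2] w 0.0641
.5768,.2634,.012,-.265 shift [ 0.0137 -0.013   0.936 ] turn 0.0024
```

```bash
python3 - <<'E'
from h import *
a=[]
for n in("top","scene"):
    p=viewer.grab_frame(n); X=[.5974,-.322,.06]
    u,v=proj(p,[X])[0].round().astype(int); c=p["pixels"][v-20:v+20,u-20:u+20,::-1]; a.append(cv2.resize(c,(360,360),interpolation=cv2.INTER_NEAREST)); print(u,v)
    print(p["pixels"].min(2)[v-14:v+15:2,u-14:u+15:2])
cv2.imwrite("pics/b1.png",np.hstack(a))
E
```

```text
390 163
[[ 97  98  97  98  97 120 119 100 100  99 101 101 100 100 101]
 [ 91  88  89  90  98 123 139 134 135 137 137 136 136 124 101]
 [ 89  89  90  98 139 201 211 213 213 214 213 213 214 182 107]
 [ 90  91  97 128 149 182 188 187 181 181 179 181 180 160 106]
 [ 90  90 121 143 149 164 164 165 164 163 164 163 163 139 100]
 [ 88  84 122 145 157 165 166 165 164 165 164 164 161 120  84]
 [ 83  83 117 145 155 159 159 158 159 158 159 156 151 101  77]
 [ 84  83 114 136 115 118 120 119 118 119 123 116 116  91  78]
 [100  98 114 141 149 168 170 171 169 169 168 169 167 140 100]
 [106 102 115 144 150 162 179 178 180 179 179 181 179 176 121]
 [ 81  81 101 140 146 173 209 212 213 213 212 213 214 214 158]
 [ 87  82  94 139 144 147 165 155 155 155 155 154 154 152 120]
 [ 89  85  94 127 105  94  92  88  89  87  85  84  86  84  78]
 [ 77  77  76  86  81  80  84  89  80  82  81  81  75  78  76]
 [ 68  68  69  72  73  70  79  90  71  69  74  78  77  78  76]]
178 154
[[183 184 183 183 182 181 182 179 182 174 149 129 100  82  82]
 [184 185 185 185 183 181 178 165 159 125 114 109  86  82  81]
 [185 185 182 178 173 138 137 206 233 177 113 107  87  85  81]
 [184 176 171 144 121 112 172 222 231 233 153 100  85  84  84]
 [146 132 221 215 153 134 209 224 225 234 222 122  85  84  83]
 [108 105 170 232 213 163 176 222 225 225 229 180  83  81  84]
 [109 108 125 180 234 204 160 181 222 220 219 190  86  80  95]
 [111 111 107 137 208 226 191 157 195 217 212 172 107  94  92]
 [111 111 107 108 155 216 211 198 181 224 207 169  89  80  83]
 [114 111 111 118 129 194 206 212 201 204 203 174  86  77  80]
 [112 111 102 112 114 172 203 203 202 198 186 137  82  76  78]
 [112 123 131 128 123 168 203 196 177 131 102  99 100  89  78]
 [153 148 116  98  99 149 150 114  96 124 115 110 110 114 107]
 [119 112 107 100  98  98  97  97 103 114 144 115 112 114 112]
 [112 111 112 105  98  99 104 111 113 113 121 139 121 131 144]]
```

View pics/b1.png

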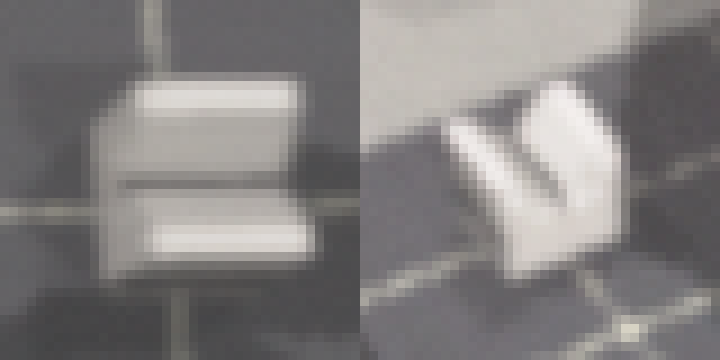

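Call:
{"fn": "play_rows", "kwargs": {
  "commands": [
    [[-0.5,0.014,-0.013,0.15,0.002],[-0.5,0.014,-0.013,0.3,0.002],[-0.5,0.014,-0.013,0.45,0.002],[-0.5,0.014,-0.013,0.6,0.002],[-0.5,0.014,-0.013,0.72,0.002],[-0.5,0.014,-0.013,0.82,0.002],[-0.5,0.014,-0.013,0.88,0.002],[-0.5,0.014,-0.013,0.92,0.002],[-0.5,0.014,-0.013,0.93,0.002],[-0.5,0.014,-0.013,0.93,0.002],[-0.5,0.014,-0.013,0.93,0.002]]
  ]
}}

```text
clock: 13.17
tcp_pos: [0.5763, 0.2678, 0.0149]
orientation: [2.491, 1.913, 0.003]
contact_force: [-0.2, 0.6, -0.0]
grip_width: 0.064
gripper_force: 0.0
```

Call:
{"fn": "play_rows", "kwargs": {
  "commands": [
    [[-0.3,0,0,0,0],[-0.2,0,0,0,0],[0,0,0,0,0],[0.2,0,0,0,0],[0.3,0,0,0,0],[0.3,0,0,0,0],[0.3,0,0,0,0]]
  ]
}}

```text
clock: 13.75
tcp_pos: [0.5772, 0.2679, 0.0155]
orientation: [2.491, 1.912, 0.005]
contact_force: [2.2, -1.0, 5.9]
grip_width: 0.0495
gripper_force: 51.8
```

```bash
python3 go.py 3 .5786,-.1832,.22,.135
```

```text
sd mm [0.03 0.01 0.02] F [ 1.63 -1.5   6.5 ]
t 13.85 tcp [0.5772 0.2679 0.0155] yang -0.2612 tilt [0.0033 0.0009] j7 -1.17 F [ 1.6 -1.5  6.5] w 0.0495
.5786,-.1832,.22,.135 shift [-2.1753  0.5923 -1.0248] turn -0.2522
```

```bash
python3 - <<'E'
s=open('chk.py').read()
i=s.index("        f=bright");j=s.index("        a,e=fit")
s=s[:i]+'''        q=proj(p,[[X,Y,z+.02]])[0].round().astype(int); w=win(p,X,Y,z,.045,.05)
        g=cv2.resize(p["pixels"].min(2),None,fx=4,fy=4,interpolation=cv2.INTER_LINEAR)>122
        K=lambda k:cv2.getStructuringElement(cv2.MORPH_ELLIPSE,(k,k))
        b=cv2.morphologyEx(cv2.morphologyEx(g.astype(np.uint8),cv2.MORPH_CLOSE,K(15)),cv2.MORPH_OPEN,K(17))
        k,lab=cv2.connectedComponents(b); L=lab[4*q[1]-16:4*q[1]+20,4*q[0]-16:4*q[0]+20]; L=L[L>0]
        if not len(L): print(n,"none",q); continue
        f=cv2.resize((lab==np.bincount(L).argmax()).astype(np.float32),(512,384),interpolation=cv2.INTER_AREA); mk=1
'''+s[j:]
open('chk.py','w').write(s)
E
python3 chk.py .04,-.07
```

```text
top plate [ 0.546  -0.2588  0.1344] world [ 0.5977 -0.3246  0.0802] in plate mm [ 42.5 -72.2] dyaw -0.054 err 0.126
scene plate [ 0.5513 -0.2574  0.1399] world [ 0.5949 -0.3282  0.1288] in plate mm [ 33.3 -76.2] dyaw -0.011 err 0.556
27
```

```bash
sed -i 's/>122/>(122 if n=="top" else 150)/; s/K(15)/K(15 if n=="top" else 5)/' chk.py
python3 chk.py .04,-.07
```

```text
top plate [ 0.5459 -0.2588  0.1344] world [ 0.5976 -0.3247  0.0899] in plate mm [ 42.4 -72.2] dyaw -0.044 err 0.125
scene plate [ 0.5514 -0.2575  0.1405] world [ 0.597  -0.326   0.1553] in plate mm [ 35.5 -74.2] dyaw 0.015 err 0.568
29
```

```bash
python3 - <<'E'
from h import *
for n,pts in(("top",[(100,281,-25,22),(94,121,25,22)]),("scene",[(510-360,279,25,22),(624-360,238,-25,22)])):
    p=viewer.grab_frame(n); u0,v0=(370,143) if n=="top" else (158,134)
    x,_=linefit(p,[.548,-.258]); c,s=np.cos(x[2]),np.sin(x[2]); print(n,x.round(4))
    for a,b,ex,ey in pts:
        w=ray(p,u0+a/9-.5,v0+b/9-.5,.04)[:2]-x[:2]; q=1e3*np.array([c*w[0]+s*w[1],-s*w[0]+c*w[1]]); print(q.round(1),"-> centre",(q-[ex,ey]).round(1))
E
```

```text
top [ 0.5459 -0.2588  0.1343]
[ 19.  -48.2] -> centre [ 44.  -70.2]
[ 67.  -50.2] -> centre [ 42.  -72.2]
scene [ 0.5514 -0.2575  0.1399]
[ 63.7 -50.1] -> centre [ 38.7 -72.1]
[ 16.8 -47. ] -> centre [ 41.8 -69. ]
```

Block 1 stands within about 2 mm of its crossing (roughly +1.6, −1.0 mm), which is good. Next, block A.

Call:
{"fn": "play_rows", "kwargs": {
  "commands": [
    [[0.3,0,0,-0.05,0],[0.3,0,0,-0.2,0],[0.3,0,0,-0.35,0],[0.3,0,0,-0.55,0],[0.3,0,0,-0.75,0],[0.3,0,0,-0.95,0],[0.3,-0.15,0.04,-1,0],[0.3,-0.3,0.08,-1,0],[0.3,-0.5,0.13,-1,0],[0.3,-0.7,0.18,-1,0],[0.3,-0.85,0.23,-1,0],[0.3,-1,0.27,-1,0]]
  ]
}}

```text
clock: 15.2
tcp_pos: [0.5745, 0.0575, 0.213]
orientation: [-2.492, -1.912, 0.004]
contact_force: [1.3, 0.1, -6.8]
grip_width: 0.0495
gripper_force: 54.6
```

Call:
{"fn": "play_rows", "kwargs": {
  "commands": [
    [[0.3,-0.17,0.04,0,-0.04],[0.3,-0.34,0.08,0,-0.08],[0.3,-0.5,0.12,0,-0.12],[0.3,-0.67,0.16,0,-0.16],[0.3,-0.84,0.2,0,-0.2],[0.3,-1,0.24,0,-0.25],[0.3,-1,0.28,0,-0.252],[0.3,-1,0.28,0,-0.252]]
  ]
}}

```text
clock: 15.87
tcp_pos: [0.5777, -0.151, 0.2127]
orientation: [-2.072, -2.36, 0.003]
contact_force: [1.1, 1.1, -6.1]
grip_width: 0.0493
gripper_force: 54.5
```

```bash
python3 go.py 3 .5772,-.1777,.065,.135 
```

```text
sd mm [0.03 1.9  0.15] F [ 0.52  0.64 -6.12]
t 15.97 tcp [ 0.5777 -0.1485  0.2129] yang 0.1324 tilt [ 0.0009 -0.0021] j7 0.05 F [ 0.5  0.6 -6.1] w 0.0493
.5772,-.1777,.065,.135 shift [-0.1428 -0.0221  0.7398] turn -0.0016
```

Call:
{"fn": "play_rows", "kwargs": {
  "commands": [
    [[0.3,-0.07,-0.01,0.1,0],[0.3,-0.14,-0.02,0.25,0],[0.3,-0.14,-0.02,0.4,0],[0.3,-0.14,-0.02,0.52,-0.002],[0.3,-0.14,-0.02,0.62,-0.002],[0.3,-0.14,-0.02,0.69,-0.002],[0.3,-0.14,-0.02,0.73,-0.002],[0.3,-0.14,-0.02,0.74,-0.002],[0.3,-0.14,-0.02,0.74,-0.002],[0.3,-0.14,-0.02,0.74,-0.002]]
  ]
}}

```text
clock: 16.85
tcp_pos: [0.5795, -0.1754, 0.0669]
orientation: [2.061, 2.369, 0.001]
contact_force: [0.5, -0.4, -6.4]
grip_width: 0.0496
gripper_force: 54.4
```

```bash
python3 go.py 4 .5772,-.1777,.0515,.135 
```

```text
sd mm [0.1  0.13 0.08] F [ 0.57 -0.23 -6.41]
t 17.0 tcp [ 0.5795 -0.1756  0.067 ] yang 0.1385 tilt [ 0.0022 -0.0006] j7 0.0 F [ 0.6 -0.2 -6.4] w 0.0495
.5772,-.1777,.0515,.135 shift [-0.0087 -0.0131  0.0777] turn 0.0022
```

Call:
{"fn": "play_rows", "kwargs": {
  "commands": [
    [[0.3,-0.009,-0.013,0.015,0.002],[0.3,-0.009,-0.013,0.03,0.002],[0.3,-0.009,-0.013,0.043,0.002],[0.3,-0.009,-0.013,0.055,0.002],[0.3,-0.009,-0.013,0.063,0.002],[0.3,-0.009,-0.013,0.067,0.002],[0.3,-0.009,-0.013,0.067,0.002]]
  ]
}}

```text
clock: 17.63
tcp_pos: [0.5761, -0.1776, 0.052]
orientation: [-2.066, -2.366, 0.0]
contact_force: [0.0, -0.8, -7.2]
grip_width: 0.0493
gripper_force: 54.5
```

```bash
python3 go.py 3 .5772,-.1777,.0515,.135 
```

```text
sd mm [0.09 0.02 0.14] F [ 0.05 -0.53 -6.88]
t 17.73 tcp [ 0.5762 -0.1776  0.0522] yang 0.1354 tilt [ 0.0002 -0.0001] j7 -0.01 F [ 0.1 -0.5 -6.9] w 0.0498
.5772,-.1777,.0515,.135 shift [-0.0011  0.0049  0.0033] turn 0.0003
```

Call:
{"fn": "play_rows", "kwargs": {
  "commands": [
    [[0.3,0,0.004,0.002,0],[0.3,0,0.004,0.004,0],[0.3,0,0.004,0.006,0],[0.3,0,0.004,0.007,0],[0.3,0,0.004,0.007,0]]
  ]
}}

```text
clock: 18.2
tcp_pos: [0.5773, -0.1776, 0.0515]
orientation: [2.066, 2.366, 0.0]
contact_force: [-3.2, 0.8, 0.4]
grip_width: 0.0497
gripper_force: 55.3
```

Call:
{"fn": "play_rows", "kwargs": {
  "commands": [
    [[0.1,0,0,0.002,0],[-0.1,0,0,0.002,0],[-0.3,0,0,0.002,0],[-0.5,0,0,0.002,0],[-0.5,0,0,0,0],[-0.5,0,0,-0.03,0],[-0.5,0,0,-0.1,0],[-0.5,0,0,-0.25,0],[-0.5,0,0,-0.4,0],[-0.5,0,0,-0.6,0],[-0.5,0,0,-0.75,0],[-0.5,0,0,-0.75,0]]
  ]
}}

```text
clock: 19.2
tcp_pos: [0.5813, -0.1777, 0.2095]
orientation: [2.058, 2.358, 0.009]
contact_force: [1.0, 0.1, 0.5]
grip_width: 0.0644
gripper_force: 0.0
```

```bash
python3 go.py 2 .655,.269,.2,.078 
```

```text
sd mm [0.76 0.03 1.6 ] F [0.55 0.15 0.25]
t 19.25 tcp [ 0.5805 -0.1778  0.2079] yang 0.1354 tilt [ 0.0104 -0.0028] j7 0.1 F [0.5 0.1 0.3] w 0.0643
.655,.269,.2,.078 shift [2.1632 0.6701 0.037 ] turn 0.0365
```

Call:
{"fn": "play_rows", "kwargs": {
  "commands": [
    [[-0.5,0.2,0.06,0,0],[-0.5,0.4,0.12,0,0],[-0.5,0.6,0.18,0,0],[-0.5,0.8,0.25,0,0],[-0.5,1,0.31,0,0.02],[-0.5,1,0.31,0,0.036],[-0.5,1,0.31,0,0.036]]
  ]
}}

```text
clock: 19.88
tcp_pos: [0.6105, 0.0333, 0.2001]
orientation: [-2.124, -2.312, 0.0]
contact_force: [-0.8, -0.8, -0.2]
grip_width: 0.064
gripper_force: 0.0
```

Call:
{"fn": "play_rows", "kwargs": {
  "commands": [
    [[-0.5,0.2,0.06,0,0],[-0.5,0.4,0.12,0,0],[-0.5,0.6,0.18,0,0],[-0.5,0.8,0.25,0,0],[-0.5,1,0.28,0,0],[-0.5,1,0.28,0,0],[-0.5,1,0.28,0,0]]
  ]
}}

```text
clock: 20.47
tcp_pos: [0.6504, 0.2349, 0.1998]
orientation: [-2.126, -2.311, 0.002]
contact_force: [0.1, -1.3, -0.9]
grip_width: 0.0641
gripper_force: 0.0
```

```bash
python3 chk.py .04,-.07 .04,.07; python3 go.py 3 .655,.269,.007,.078; python3 - <<'E'
from h import *
a=[]
for n in("top","scene"):
    p=viewer.grab_frame(n); X=[.588,-.2526,.06]
    u,v=proj(p,[X])[0].round().astype(int); print(n,u-30,v-28); c=p["pixels"][v-28:v+28,u-30:u+30,::-1]; a.append(cv2.resize(c,(396,370),interpolation=cv2.INTER_CUBIC))
cv2.imwrite("pics/b2.png",np.hstack(a))
E
```

```text
top plate [ 0.5456 -0.2588  0.1363] world [ 0.602  -0.3313  0.3382] in plate mm [ 46.1 -79.5] dyaw 0.202 err 0.557
scene plate [ 0.5533 -0.256   0.1285] world [ 0.5541 -0.3405  0.4943] in plate mm [-10.  -83.9] dyaw 0.366 err 0.306
top plate [ 0.5456 -0.2588  0.1363] world [ 0.5746 -0.1817  0.0722] in plate mm [39.2 72.4] dyaw -0.064 err 0.583
scene none [196 179]
45
sd mm [0.17 0.34 0.2 ] F [ 0.27 -0.6  -0.17]
t 20.67 tcp [0.6519 0.2296 0.2   ] yang 0.0761 tilt [-0.0009 -0.0023] j7 -0.62 F [ 0.3 -0.6 -0.2] w 0.0642
.655,.269,.007,.078 shift [0.1975 0.0312 0.9648] turn -0.0012
top 333 135
scene 157 138
```

View pics/b2.png

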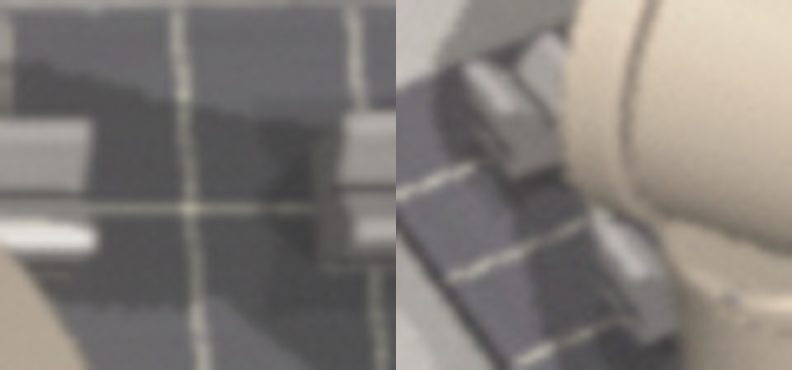

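Call:
{"fn": "play_rows", "kwargs": {
  "commands": [
    [[-0.5,0.1,0.02,0.1,0],[-0.5,0.2,0.03,0.25,0],[-0.5,0.2,0.03,0.4,0],[-0.5,0.2,0.03,0.55,0],[-0.5,0.2,0.03,0.68,0],[-0.5,0.2,0.03,0.75,0],[-0.5,0.2,0.03,0.77,0],[-0.5,0.2,0.03,0.77,0],[-0.5,0.2,0.03,0.77,0]]
  ]
}}

```text
clock: 21.57
tcp_pos: [0.6554, 0.2734, 0.0485]
orientation: [2.132, 2.306, 0.003]
contact_force: [-0.0, 0.1, 0.5]
grip_width: 0.0641
gripper_force: 0.0
```

```bash
python3 chk.py .04,-.07 .04,.07; python3 go.py 3 .655,.269,.007,.078; python3 - <<'E'
from h import *
a=[]
for n,X in(("top",[.588,-.2526,.06]),("scene",[.655,.269,.02])):
    p=viewer.grab_frame(n)
    u,v=proj(p,[X])[0].round().astype(int); print(n,u-45,v-42); c=p["pixels"][v-42:v+42,u-45:u+45,::-1]; a.append(cv2.resize(c,(396,370),interpolation=cv2.INTER_CUBIC))
cv2.imwrite("pics/b3.png",np.hstack(a))
E
```

```text
top plate [ 0.5458 -0.2588  0.1334] world [ 0.5982 -0.3244  0.0726] in plate mm [ 43.2 -72. ] dyaw -0.061 err 0.12
scene plate [ 0.552  -0.2571  0.1353] world [ 0.5971 -0.3255  0.1496] in plate mm [ 35.4 -73.9] dyaw 0.014 err 0.559
top plate [ 0.5458 -0.2588  0.1334] world [ 0.5804 -0.1845  0.0276] in plate mm [44.1 69.1] dyaw -0.106 err 0.44
scene plate [ 0.552  -0.2571  0.1353] world [ 0.4367 -0.308  -0.3803] in plate mm [-121.1  -34.9] dyaw -0.516 err 1.0
52
sd mm [0.14 0.07 0.18] F [-0.16 -0.27  0.65]
t 21.77 tcp [0.6556 0.2736 0.049 ] yang 0.0784 tilt [0.0029 0.0014] j7 -0.74 F [-0.2 -0.3  0.6] w 0.0642
.655,.269,.007,.078 shift [-0.023  -0.0052  0.2099] turn 0.0003
top 318 121
scene 188 267
```

View pics/b3.png

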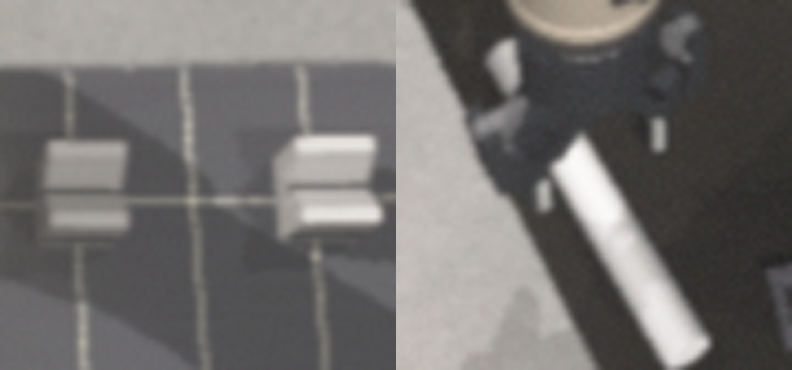

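Both blocks sit squarely on the far line in the top view, with grooves at rows about 187–190 of the crop. The fingers straddle the bar. Going down to grip.

Call:
{"fn": "play_rows", "kwargs": {
  "commands": [
    [[-0.5,-0.023,-0.005,0.05,0],[-0.5,-0.023,-0.005,0.1,0],[-0.5,-0.023,-0.005,0.15,0],[-0.5,-0.023,-0.005,0.18,0],[-0.5,-0.023,-0.005,0.2,0],[-0.5,-0.023,-0.005,0.205,0],[-0.5,-0.023,-0.005,0.205,0]]
  ]
}}

```text
clock: 22.5
tcp_pos: [0.6535, 0.2686, 0.0053]
orientation: [-2.132, -2.307, 0.001]
contact_force: [-0.4, -0.3, -0.2]
grip_width: 0.064
gripper_force: 0.0
```

Call:
{"fn": "play_rows", "kwargs": {
  "commands": [
    [[-0.3,0,0,0,0],[0,0,0,0,0],[0.3,0,0,0,0],[0.5,0,0,0,0],[0.6,0,0,0,0],[0.7,0,0,0,0],[0.7,0,0,0,0],[0.7,0,0,0,0]]
  ]
}}

```text
clock: 23.17
tcp_pos: [0.6545, 0.2687, 0.0068]
orientation: [2.132, 2.306, 0.002]
contact_force: [0.9, 0.2, 5.1]
grip_width: 0.0264
gripper_force: 49.5
```

```bash
python3 go.py 3 .588,-.252,.22,.135
```

```text
sd mm [0.01 0.01 0.01] F [0.66 0.16 5.86]
t 23.27 tcp [0.6545 0.2687 0.0068] yang 0.0786 tilt [0.0015 0.0006] j7 -0.76 F [0.7 0.2 5.9] w 0.0264
.588,-.252,.22,.135 shift [-2.5687 -0.5341 -1.0682] turn -0.0359
```

Call:
{"fn": "play_rows", "kwargs": {
  "commands": [
    [[0.7,0,0,-0.02,0],[0.7,0,0,-0.04,0],[0.7,0,0,-0.08,0],[0.7,0,0,-0.12,0],[0.7,0,0,-0.15,0],[0.7,0,0,-0.15,0],[0.7,0,0,-0.15,0]]
  ]
}}

```text
clock: 23.9
tcp_pos: [0.6541, 0.2686, 0.0366]
orientation: [2.132, 2.307, 0.002]
contact_force: [-1.3, 0.3, -3.1]
grip_width: 0.0261
gripper_force: 49.4
```

```bash
python3 go.py 3 ; python3 - <<'E'
from h import *
p=viewer.grab_frame("scene"); X=[.655,.269,.05]
u,v=proj(p,[X])[0].round().astype(int); print(u,v); c=p["pixels"][v-42:v+60,u-55:u+55,::-1]
cv2.imwrite("pics/b4.png",cv2.resize(c,None,fx=5,fy=5,interpolation=cv2.INTER_CUBIC))
E
```

```text
sd mm [0.23 0.17 0.4 ] F [-0.19 -0.28 -2.71]
t 24.0 tcp [0.6538 0.2683 0.0361] yang 0.0787 tilt [ 0.0003 -0.    ] j7 -0.75 F [-0.2 -0.3 -2.7] w 0.0261
233 304
```

View pics/b4.png

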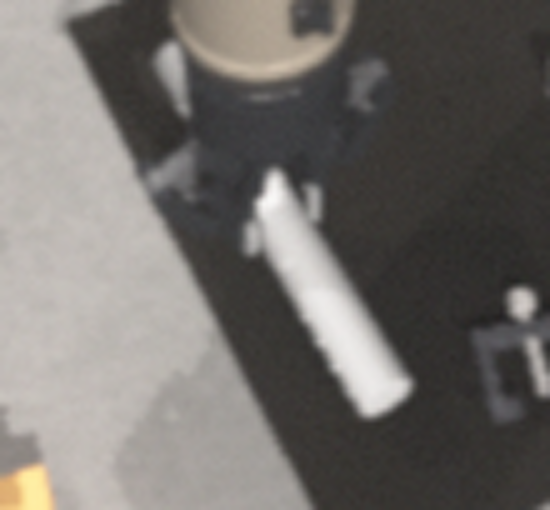

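The bar is held level (crop (330,300)), with both pads on it. Carrying it smoothly.

Call:
{"fn": "play_rows", "kwargs": {
  "commands": [
    [[0.7,0,0,-0.1,0],[0.7,0,0,-0.25,0],[0.7,0,0,-0.4,0],[0.7,0,0,-0.55,0],[0.7,0,0,-0.7,0],[0.7,-0.05,-0.01,-0.85,0],[0.7,-0.15,-0.03,-0.95,0],[0.7,-0.3,-0.06,-0.95,0],[0.7,-0.45,-0.09,-0.95,0],[0.7,-0.6,-0.12,-0.95,0],[0.7,-0.75,-0.15,-0.95,0],[0.7,-0.9,-0.18,-0.95,0]]
  ]
}}

```text
clock: 25.1
tcp_pos: [0.6313, 0.0846, 0.2256]
orientation: [-2.132, -2.307, 0.001]
contact_force: [0.1, -0.5, -2.7]
grip_width: 0.0261
gripper_force: 49.9
```

Call:
{"fn": "play_rows", "kwargs": {
  "commands": [
    [[0.7,-0.15,-0.03,0,0],[0.7,-0.3,-0.06,0,0],[0.7,-0.45,-0.09,0,0],[0.7,-0.6,-0.12,0,0],[0.7,-0.75,-0.15,0,-0.01],[0.7,-0.88,-0.18,0,-0.02],[0.7,-0.96,-0.2,0,-0.036],[0.7,-1,-0.2,0,-0.036]]
  ]
}}

```text
clock: 25.77
tcp_pos: [0.6066, -0.1205, 0.2253]
orientation: [-2.071, -2.363, 0.004]
contact_force: [-1.2, -0.2, -3.5]
grip_width: 0.0263
gripper_force: 49.9
```

Call:
{"fn": "play_rows", "kwargs": {
  "commands": [
    [[0.7,-0.12,-0.02,0,0],[0.7,-0.25,-0.04,0,0],[0.7,-0.4,-0.06,0,0],[0.7,-0.5,-0.08,0,0],[0.7,-0.6,-0.1,0,0],[0.7,-0.65,-0.11,0,0],[0.7,-0.65,-0.11,0,0],[0.7,-0.65,-0.11,0,0]]
  ]
}}

```text
clock: 26.43
tcp_pos: [0.6038, -0.2468, 0.2257]
orientation: [-2.065, -2.366, -0.001]
contact_force: [-0.4, 1.1, -3.3]
grip_width: 0.0263
gripper_force: 49.9
```

```bash
python3 go.py 5 .588,-.252,.11,.135
```

```text
sd mm [0.13 0.53 0.16] F [-0.02  0.49 -2.95]
t 26.63 tcp [ 0.6041 -0.2458  0.2259] yang 0.1375 tilt [0.0013 0.0004] j7 0.21 F [-0.   0.5 -2.9] w 0.0263
.588,-.252,.11,.135 shift [-0.0197 -0.0847  0.5795] turn 0.0016
```

Call:
{"fn": "play_rows", "kwargs": {
  "commands": [
    [[0.7,-0.02,-0.04,0.1,0],[0.7,-0.02,-0.086,0.2,0.002],[0.7,-0.02,-0.086,0.32,0.002],[0.7,-0.02,-0.086,0.44,0.002],[0.7,-0.02,-0.086,0.54,0.002],[0.7,-0.02,-0.086,0.61,0.002],[0.7,-0.02,-0.086,0.66,0.002],[0.7,-0.02,-0.086,0.67,0.002],[0.7,-0.02,-0.086,0.67,0.002]]
  ]
}}

```text
clock: 27.43
tcp_pos: [0.5873, -0.2541, 0.0919]
orientation: [-2.069, -2.363, -0.0]
contact_force: [-1.0, -0.1, -3.6]
grip_width: 0.026
gripper_force: 49.9
```

```bash
python3 go.py 4 .5873,-.2524,.0766,.135
```

```text
sd mm [0.34 0.19 0.57] F [-0.51 -0.33 -3.6 ]
t 27.58 tcp [ 0.5879 -0.2544  0.0928] yang 0.1323 tilt [ 0.0014 -0.0005] j7 0.15 F [-0.5 -0.3 -3.6] w 0.026
.5873,-.2524,.0766,.135 shift [ 0.0105 -0.0016  0.0808] turn -0.0017
```

Call:
{"fn": "play_rows", "kwargs": {
  "commands": [
    [[0.7,0.01,-0.002,0.012,-0.002],[0.7,0.01,-0.002,0.024,-0.002],[0.7,0.01,-0.002,0.036,-0.002],[0.7,0.01,-0.002,0.048,-0.002],[0.7,0.01,-0.002,0.056,-0.002],[0.7,0.01,-0.002,0.062,-0.002],[0.7,0.01,-0.002,0.066,-0.002],[0.7,0.01,-0.002,0.066,-0.002]]
  ]
}}

```text
clock: 28.3
tcp_pos: [0.5864, -0.2525, 0.0785]
orientation: [-2.066, -2.366, 0.0]
contact_force: [0.7, 0.3, -3.5]
grip_width: 0.0265
gripper_force: 49.8
```

```bash
python3 go.py 3 .5873,-.2524,.0766,.135
```

```text
sd mm [0.03 0.01 0.08] F [-0.03  0.18 -3.09]
t 28.4 tcp [ 0.5864 -0.2525  0.0786] yang 0.1353 tilt [ 0.0001 -0.0001] j7 0.14 F [-0.   0.2 -3.1] w 0.0267
.5873,-.2524,.0766,.135 shift [0.0001 0.0044 0.01  ] turn 0.0002
```

Call:
{"fn": "play_rows", "kwargs": {
  "commands": [
    [[0.7,0,0.004,0.002,0],[0.7,0,0.004,0.005,0],[0.7,0,0.004,0.008,0],[0.7,0,0.004,0.01,0],[0.7,0,0.004,0.011,0],[0.7,0,0.004,0.011,0]]
  ]
}}

```text
clock: 28.95
tcp_pos: [0.5876, -0.2524, 0.0769]
orientation: [2.066, 2.366, 0.001]
contact_force: [-0.3, 0.2, -0.8]
grip_width: 0.0259
gripper_force: 50.1
```

Call:
{"fn": "play_rows", "kwargs": {
  "commands": [
    [[0.7,0,0,0.002,0],[0.7,0,0,0.004,0],[0.7,0,0,0.004,0]]
  ]
}}

```text
clock: 29.2
tcp_pos: [0.5876, -0.2524, 0.0767]
orientation: [2.066, 2.366, 0.0]
contact_force: [-1.6, 0.1, 6.1]
grip_width: 0.0265
gripper_force: 50.9
```

Seated. Release gently, rise and move off toward the gauge.

Call:
{"fn": "play_rows", "kwargs": {
  "commands": [
    [[0.5,0,0,0,0],[0.3,0,0,0,0],[0.1,0,0,0,0],[-0.1,0,0,0,0],[-0.3,0,0,0,0],[-0.3,0,0,-0.03,0],[-0.3,0,0,-0.1,0],[-0.3,0,0,-0.25,0],[-0.3,0,0,-0.4,0],[-0.3,0,0,-0.6,0],[-0.3,0,0,-0.75,0],[-0.3,0,0,-0.75,0]]
  ]
}}

```text
clock: 30.2
tcp_pos: [0.5913, -0.2529, 0.2348]
orientation: [2.058, 2.358, 0.007]
contact_force: [0.9, -0.3, 0.3]
grip_width: 0.0555
gripper_force: 0.0
```

```bash
python3 go.py 3 .646,.0035,.24,.1
```

```text
sd mm [1.24 0.12 2.52] F [ 0.15 -0.39  0.19]
t 30.3 tcp [ 0.5898 -0.2528  0.2316] yang 0.1353 tilt [ 0.0082 -0.0031] j7 0.22 F [ 0.1 -0.4  0.2] w 0.0553
.646,.0035,.24,.1 shift [ 1.2315  0.4516 -0.0436] turn 0.0225
```

Call:
{"fn": "play_rows", "kwargs": {
  "commands": [
    [[-0.3,0.18,0.06,0,0],[-0.3,0.36,0.12,0,0],[-0.3,0.54,0.18,0,0],[-0.3,0.72,0.25,0,0],[-0.3,0.88,0.32,0,0.022],[-0.3,1,0.38,0,0.022],[-0.3,1,0.38,0,0.022],[-0.3,1,0.38,0,0.022]]
  ]
}}

```text
clock: 31.02
tcp_pos: [0.6349, -0.0414, 0.2244]
orientation: [-2.1, -2.333, 0.001]
contact_force: [-0.5, -0.8, 0.0]
grip_width: 0.0556
gripper_force: 0.0
```

```bash
python3 go.py 4 .645,.003,.099,.1;  python3 - <<'E'
from h import *
import cv2
a=[]
for n,X in(("top",[.588,-.2526,.06]),("scene",[.62,-.06,.05])):
    p=viewer.grab_frame(n)
    u,v=proj(p,[X])[0].round().astype(int); print(n,u-50,v-47); c=p["pixels"][v-47:v+47,u-50:u+50,::-1]; a.append(cv2.resize(c,(396,372),interpolation=cv2.INTER_CUBIC))
cv2.imwrite("pics/b5.png",np.hstack(a))
E
```

```text
sd mm [0.06 1.73 0.15] F [-0.22 -0.19 -0.24]
t 31.17 tcp [ 0.6348 -0.0441  0.2245] yang 0.1015 tilt [ 0.     -0.0024] j7 -0.16 F [-0.2 -0.2 -0.2] w 0.0558
.645,.003,.099,.1 shift [0.2306 0.0746 0.6268] turn 0.0009
top 313 116
scene 149 163
```

View pics/b5.png

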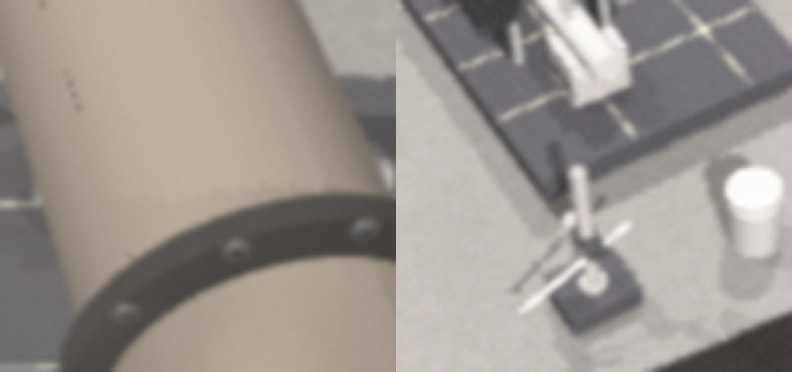

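The scene view shows the bar lying in the near block at crop (590,45), and the gauge at (590,280) with its scriber pointing down-left (+x). Approaching the gauge.

Call:
{"fn": "play_rows", "kwargs": {
  "commands": [
    [[-0.3,0.1,0.03,0,0],[-0.3,0.2,0.07,0,0],[-0.3,0.225,0.075,0.1,0],[-0.3,0.225,0.075,0.2,0],[-0.3,0.225,0.075,0.2,0],[-0.3,0.225,0.075,0.2,0]]
  ]
}}

```text
clock: 31.82
tcp_pos: [0.6452, 0.0011, 0.1849]
orientation: [-2.107, -2.328, 0.003]
contact_force: [0.2, -0.7, 0.2]
grip_width: 0.0554
gripper_force: 0.0
```

```bash
python3 go.py 4 .645,.003,.099,.1
```

```text
sd mm [0.59 0.16 0.85] F [ 0.33 -0.5   0.32]
t 31.97 tcp [0.6461 0.0013 0.1862] yang 0.0994 tilt [ 0.0007 -0.0008] j7 -0.26 F [ 0.3 -0.5  0.3] w 0.0556
.645,.003,.099,.1 shift [ 0.0093 -0.005   0.436 ] turn -0.0004
```

Call:
{"fn": "play_rows", "kwargs": {
  "commands": [
    [[-0.3,0.009,-0.005,0.08,0],[-0.3,0.009,-0.005,0.16,0],[-0.3,0.009,-0.005,0.24,0],[-0.3,0.009,-0.005,0.31,0],[-0.3,0.009,-0.005,0.37,0],[-0.3,0.009,-0.005,0.41,0],[-0.3,0.009,-0.005,0.43,0],[-0.3,0.009,-0.005,0.43,0]]
  ],
  "grip_force": 40
}}

```text
clock: 32.68
tcp_pos: [0.6445, 0.0039, 0.099]
orientation: [-2.106, -2.33, 0.001]
contact_force: [0.2, 0.5, 0.3]
grip_width: 0.0557
gripper_force: 0.0
```

Call:
{"fn": "play_rows", "kwargs": {
  "commands": [
    [[0,0,0,0,0],[0.2,0,0,0,0],[0.4,0,0,0,0],[0.5,0,0,0,0],[0.6,0,0,0,0],[0.7,0,0,0,0],[0.8,0,0,0,0],[0.9,0,0,0,0],[1,0,0,0,0],[1,0,0,0,0],[1,0,0,0,0]]
  ]
}}

```text
clock: 33.6
tcp_pos: [0.6454, 0.0041, 0.1001]
orientation: [2.106, 2.33, 0.002]
contact_force: [2.9, 0.7, 2.1]
grip_width: 0.0108
gripper_force: 39.7
```

```bash
python3 go.py 3 .479,-.2674,.22,.135
```

```text
sd mm [0.01 0.01 0.01] F [2.79 0.24 2.35]
t 33.7 tcp [0.6454 0.004  0.1001] yang 0.1007 tilt [0.0012 0.0002] j7 -0.32 F [2.8 0.2 2.4] w 0.0108
.479,-.2674,.22,.135 shift [-1.2668 -0.9632 -0.6008] turn -0.0219
```

Call:
{"fn": "play_rows", "kwargs": {
  "commands": [
    [[1,0,0,-0.05,0],[1,0,0,-0.15,0],[1,0,0,-0.3,0],[1,0,0,-0.45,0],[1,0,0,-0.6,0],[1,0,0,-0.72,0],[1,0,0,-0.75,0],[1,0,0,-0.75,0]]
  ]
}}

```text
clock: 34.42
tcp_pos: [0.6445, 0.004, 0.2506]
orientation: [2.106, 2.33, 0.0]
contact_force: [0.4, 0.2, -6.7]
grip_width: 0.0109
gripper_force: 39.3
```

Call:
{"fn": "play_rows", "kwargs": {
  "commands": [
    [[1,-0.1,-0.07,0,0],[1,-0.22,-0.17,0,0],[1,-0.35,-0.27,0,0],[1,-0.48,-0.37,0,0],[1,-0.6,-0.47,0,-0.01],[1,-0.73,-0.56,0,-0.02],[1,-0.85,-0.65,0,-0.022],[1,-0.94,-0.72,0,-0.022],[1,-1,-0.76,0,-0.022],[1,-1,-0.8,0,-0.022],[1,-1,-0.8,0,-0.022]]
  ]
}}

```text
clock: 35.33
tcp_pos: [0.502, -0.2118, 0.2469]
orientation: [-2.066, -2.359, 0.005]
contact_force: [-0.8, -0.1, -6.2]
grip_width: 0.011
gripper_force: 39.3
```

Call:
{"fn": "play_rows", "kwargs": {
  "commands": [
    [[1,-0.1,-0.06,0,0],[1,-0.2,-0.12,0,0],[1,-0.25,-0.16,0,0],[1,-0.26,-0.17,0,0],[1,-0.26,-0.17,0,0],[1,-0.26,-0.17,0,0],[1,-0.26,-0.17,0,0]]
  ]
}}

```text
clock: 35.92
tcp_pos: [0.4798, -0.2651, 0.2494]
orientation: [-2.062, -2.369, -0.002]
contact_force: [0.4, -0.3, -6.6]
grip_width: 0.0111
gripper_force: 39.3
```

```bash
python3 go.py 4 .478,-.2665,.17,.135
```

```text
sd mm [0.08 0.36 0.12] F [ 0.49 -0.26 -6.24]
t 36.07 tcp [ 0.4797 -0.2655  0.2495] yang 0.1378 tilt [0.0008 0.0002] j7 0.37 F [ 0.5 -0.3 -6.2] w 0.0107
.478,-.2665,.17,.135 shift [-0.0037 -0.0096  0.3977] turn 0.0018
```

Call:
{"fn": "play_rows", "kwargs": {
  "commands": [
    [[1,-0.004,-0.011,0.08,0.002],[1,-0.004,-0.011,0.17,0.002],[1,-0.004,-0.011,0.27,0.002],[1,-0.004,-0.011,0.36,0.002],[1,-0.004,-0.011,0.43,0.002],[1,-0.004,-0.011,0.48,0.002],[1,-0.004,-0.011,0.5,0.002],[1,-0.004,-0.011,0.5,0.002],[1,-0.004,-0.011,0.5,0.002]]
  ]
}}

```text
clock: 36.87
tcp_pos: [0.4776, -0.2684, 0.1503]
orientation: [2.069, 2.363, 0.001]
contact_force: [-0.3, -0.3, -6.4]
grip_width: 0.011
gripper_force: 39.3
```

```bash
python3 go.py 4 .4774,-.2664,.1405,.135;  python3 - <<'E'
from h import *
a=[]
for n,X in(("top",[.55,-.2526,.06]),("scene",[.53,-.26,.07])):
    p=viewer.grab_frame(n)
    u,v=proj(p,[X])[0].round().astype(int); print(n,u-50,v-47); c=p["pixels"][v-47:v+47,u-50:u+50,::-1]; a.append(cv2.resize(c,(396,372),interpolation=cv2.INTER_CUBIC))
cv2.imwrite("pics/b6.png",np.hstack(a))
E
```

```text
sd mm [0.1  0.09 0.19] F [-0.37  0.07 -5.99]
t 37.02 tcp [ 0.4777 -0.2685  0.1506] yang 0.1322 tilt [ 0.0015 -0.0007] j7 0.3 F [-0.4  0.1 -6. ] w 0.0106
.4774,-.2664,.1405,.135 shift [ 0.0107 -0.0002  0.0506] turn -0.0018
top 312 130
scene 153 110
```

View pics/b6.png

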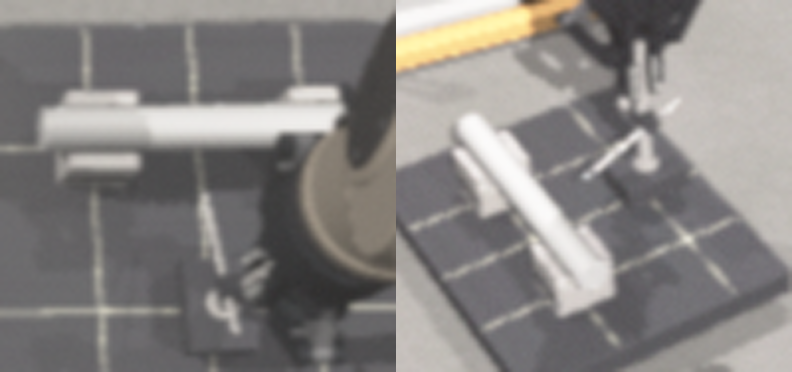

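The bar lies in both grooves. The gauge hovers over the near crossing with its scriber along the middle cross line, tip at top crop (203,195). Lowering.

Call:
{"fn": "play_rows", "kwargs": {
  "commands": [
    [[1,0.01,0,0.008,-0.002],[1,0.01,0,0.016,-0.002],[1,0.01,0,0.024,-0.002],[1,0.01,0,0.032,-0.002],[1,0.01,0,0.038,-0.002],[1,0.01,0,0.042,-0.002],[1,0.01,0,0.042,-0.002]]
  ]
}}

```text
clock: 37.75
tcp_pos: [0.4766, -0.2663, 0.141]
orientation: [-2.066, -2.366, 0.0]
contact_force: [0.1, 0.3, -5.9]
grip_width: 0.011
gripper_force: 39.3
```

```bash
python3 go.py 3 .4774,-.2664,.1401,.135
```

```text
sd mm [0.07 0.03 0.11] F [-0.05  0.16 -5.89]
t 37.85 tcp [ 0.4766 -0.2663  0.1411] yang 0.1353 tilt [ 0.0002 -0.0002] j7 0.29 F [-0.1  0.2 -5.9] w 0.011
.4774,-.2664,.1401,.135 shift [-0.001   0.0037  0.0052] turn 0.0002
```

Call:
{"fn": "play_rows", "kwargs": {
  "commands": [
    [[1,0,0.003,0.002,0],[1,0,0.003,0.004,0],[1,0,0.003,0.006,0],[1,0,0.003,0.007,0],[1,0,0.003,0.007,0]]
  ]
}}

```text
clock: 38.32
tcp_pos: [0.4776, -0.2662, 0.1403]
orientation: [2.066, 2.366, 0.0]
contact_force: [0.3, 0.8, -1.3]
grip_width: 0.0109
gripper_force: 39.8
```

Touching; release slowly and rise past the column.

Call:
{"fn": "play_rows", "kwargs": {
  "commands": [
    [[1,0,0,0.002,0],[0.8,0,0,0.002,0],[0.7,0,0,0.002,0],[0.5,0,0,0.002,0],[0.3,0,0,0.002,0],[0,0,0,0.002,0],[-0.2,0,0,0.002,0],[-0.3,0,0,0.002,0],[-0.3,0,0,-0.05,0],[-0.3,0,0,-0.15,0],[-0.3,0,0,-0.3,0],[-0.3,0,0,-0.45,0]]
  ]
}}

```text
clock: 39.32
tcp_pos: [0.4768, -0.2658, 0.2311]
orientation: [-2.065, -2.366, -0.0]
contact_force: [1.2, -0.8, -0.2]
grip_width: 0.0555
gripper_force: 0.0
```

Call:
{"fn": "play_rows", "kwargs": {
  "commands": [
    [[-0.3,0,0,-0.1,0],[-0.3,0.15,0.05,-0.1,0],[-0.3,0.3,0.1,-0.1,0],[-0.3,0.5,0.15,-0.1,0],[-0.3,0.7,0.2,-0.1,0],[-0.3,0.85,0.25,-0.1,0],[-0.3,1,0.3,-0.1,0],[-0.3,1,0.3,-0.1,0]]
  ]
}}

```text
clock: 39.98
tcp_pos: [0.5108, -0.0522, 0.2515]
orientation: [2.054, 2.376, 0.006]
contact_force: [-0.3, 0.1, 0.3]
grip_width: 0.0553
gripper_force: 0.0
```

Call:
{"fn": "play_rows", "kwargs": {
  "commands": [
    [[-0.3,0.15,0.03,0,0],[-0.3,0.3,0.06,0,0],[-0.3,0.5,0.1,0,0],[-0.3,0.7,0.14,0,0],[-0.3,0.85,0.17,0,0],[-0.3,1,0.2,0,0],[-0.3,1,0.2,0,0]]
  ]
}}

```text
clock: 40.57
tcp_pos: [0.5216, 0.1512, 0.2514]
orientation: [-2.054, -2.374, -0.007]
contact_force: [0.8, 1.0, 0.8]
grip_width: 0.0552
gripper_force: 0.0
```

Call:
{"fn": "play_rows", "kwargs": {
  "commands": [
    [[-0.3,0.15,0,0,0],[-0.3,0.3,0,0,0],[-0.3,0.5,0,0,0],[-0.3,0.6,0,0,0],[-0.3,0.6,0,0,0]]
  ]
}}

```text
clock: 40.98
tcp_pos: [0.5042, 0.2683, 0.2512]
orientation: [-2.055, -2.373, -0.005]
contact_force: [0.0, 0.9, 0.8]
grip_width: 0.0554
gripper_force: 0.0
```

```bash
python3 - <<'E'
from h import *
a=[]
for n,X in(("top",[.55,-.2526,.06]),("scene",[.55,-.25,.06])):
    p=viewer.grab_frame(n)
    u,v=proj(p,[X])[0].round().astype(int); print(n,u-44,v-44); c=p["pixels"][v-44:v+44,u-44:u+44,::-1]; a.append(cv2.resize(c,(396,396),interpolation=cv2.INTER_CUBIC))
    x,_=linefit(p,[.548,-.258]); ca,sa=np.cos(x[2]),np.sin(x[2]); print(n,"plate",x.round(4))
    # bar fit: bright mask over plate region
    C=x[:2]+[ca*.04,sa*.04]; q=proj(p,[[*C,.095]])[0].round().astype(int)
    g=cv2.resize(p["pixels"].min(2),None,fx=4,fy=4,interpolation=cv2.INTER_LINEAR)
    print(p["pixels"].min(2)[q[1]-8:q[1]+9:2,q[0]])
    for t,m,z,l in(("bar_center",bar,.0738,.05),("gauge_grip",gauge,.04,.0)):
        gx,gy=((.04,0) if t[0]=="b" else(-.07,0)); X=x[0]+ca*gx-sa*gy;Y=x[1]+sa*gx+ca*gy; qq=proj(p,[[X,Y,z+.014]])[0]
        for d in viewer.trace(p,t):
            r_=d["rect"]
            if r_[0]-5<qq[0]<r_[2]+5 and r_[1]-5<qq[1]<r_[3]+5 and d["score"]>.3:
                w=win(p,X,Y,z-.04,.14,.2); f,e=fit([(p,d["pixels"].astype(float),w)],m,[X,Y,x[2]],z); dd=f[:2]-x[:2]
                print(t,round(d["score"],2),"plate mm",(1e3*np.array([ca*dd[0]+sa*dd[1],-sa*dd[0]+ca*dd[1]])).round(1),"dyaw",round(f[2]-x[2],3),"err",round(e,3))
cv2.imwrite("pics/end.png",np.hstack(a))
E
```

```text
top 318 133
top plate [ 0.5611 -0.2566  0.131 ]
[ 97  95  97  97  91 156 210 219 215]
bar_center 0.79 plate mm [23.7  2.4] dyaw 0.007 err 0.067
gauge_grip 0.7 plate mm [-86.9   2.8] dyaw 0.06 err 0.155
scene 154 119
scene plate [ 0.5527 -0.2569  0.1417]
[218 217 241 249 249 244 226 178 132]
bar_center 0.78 plate mm [35.8 -1.2] dyaw 0.0 err 0.188
gauge_grip 0.8 plate mm [-73.4   4.7] dyaw 0.049 err 0.193
```

View pics/end.png

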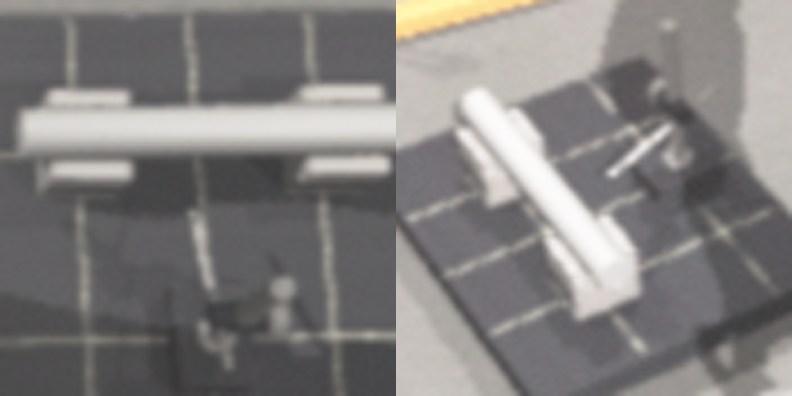

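```bash
python3 - <<'E'
from h import *
rows=[]
for n,x in(("top",[.5459,-.2588,.1345]),("scene",[.5512,-.2573,.1355])):
    p=viewer.grab_frame(n); ca,sa=np.cos(x[2]),np.sin(x[2])
    X,Y=x[0]-.07*ca,x[1]-.07*sa
    u,v=proj(p,[[X+.02,Y,.09]])[0].round().astype(int); l,t=u-33,v-25; k=6
    im=p["pixels"][t:t+50,l:l+66,::-1].astype(float); im=np.clip((im/255)**.6*255,0,255).astype(np.uint8)
    a=cv2.resize(im,None,fx=k,fy=k,interpolation=cv2.INTER_CUBIC); b=a.copy()
    P=lambda L:((proj(p,place(X,Y,x[2],.04,L))+.5-[l,t])*k).round().astype(int)
    for z in(0,.022): cv2.polylines(b,[P([(-.03,-.022,z),(.03,-.022,z),(.03,.022,z),(-.03,.022,z)])],True,(0,0,255),1)
    for z in(.15,): cv2.polylines(b,[P([(.006*np.cos(q),.006*np.sin(q),z) for q in th])],True,(0,255,0),1)
    cv2.polylines(b,[P([(0,0,.0765),(.065,0,.048)])],False,(255,255,0),1)
    rows.append(np.hstack([a,b]))
cv2.imwrite("pics/ov.png",np.vstack(rows)); print(np.vstack(rows).shape)
E
```

```text
(600, 792, 3)
```

View pics/ov.png

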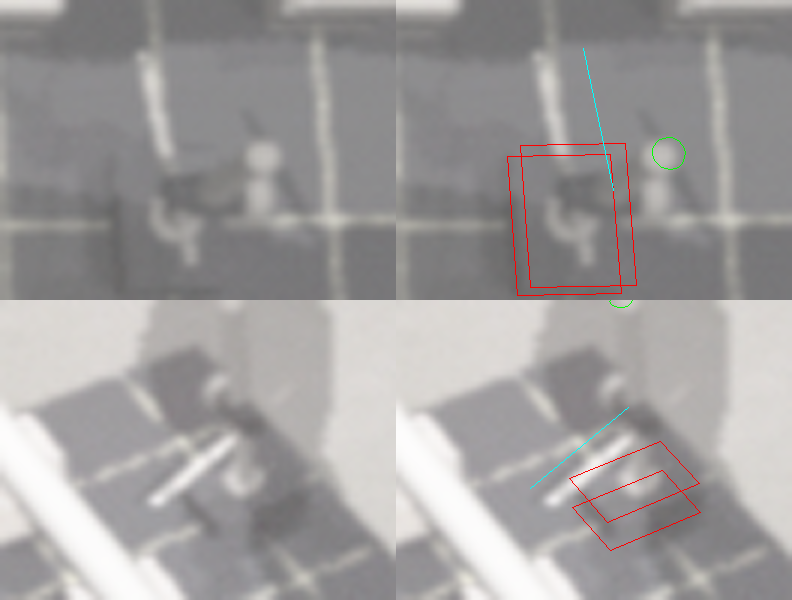

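```bash
python3 - <<'E'
from h import *
p=viewer.grab_frame("top"); s=viewer.grab_frame("scene")
i0=cv2.imread("pics/top0.png").min(2); im=p["pixels"].min(2); sc=s["pixels"].min(2); s0=cv2.imread("pics/scene0.png").min(2)
X,Y=.5459-.07*.991,-.2588-.07*.134
u,v=proj(p,[[X,Y,.19]])[0].round().astype(int); print(u,v);print(im[v-6:v+12,u-8:u+6])
u,v=267,119;print(u,v);print(i0[v-6:v+12,u-8:u+9])
u,v=proj(s,[[.482,-.2665,.19]])[0].round().astype(int); print(u,v);print(sc[v-4:v+14,u-8:u+9])
u,v=proj(s,[[.649,.003,.15]])[0].round().astype(int); print(u,v);print(s0[v-4:v+14,u-8:u+9])
E
```

```text
382 196
[[ 96  94  94  87  83  86  93  95  96  95  94  95  95  96]
 [ 96  96  95  91  82  83  89  94  95  95  96  93  95  95]
 [ 95  95  93  93  86  81  86  93  95  94  94  94  95  94]
 [ 94  94  94  92  91  87  87  91  96  96  94  93  94  94]
 [ 95  95  95  95  99 104 106 110 106  99  95  96  94  95]
 [ 95  95  93  97 111 129 137 138 129 111  97  94  93  94]
 [ 95  94  90  96 120 142 149 149 142 122 101  95  95  95]
 [ 87  87  84  93 122 143 150 150 144 123 100  93  93  94]
 [ 82  83  80  87 110 132 143 144 134 113  96  91  93  95]
 [ 80  78  79  83  95 112 126 128 112  92  83  88  93  93]
 [ 79  82  83  86  95 107 119 118 102  83  78  85  92  93]
 [ 82  82  84  93 110 128 136 127 107  85  76  80  87  92]
 [ 84  84  87  95 119 141 147 136 116  90  79  77  85  92]
 [ 86  86  81  90 117 141 148 140 119  96  83  78  81  86]
 [ 85  77  74  84 113 137 146 138 118  97  88  79  75  83]
 [ 72  69  67  81 108 127 134 130 111  96  92  83  76  78]
 [ 71  72  74  83 105 118 122 117 111 109 110 103  92  87]
 [ 83  89  89  94 103 108 112 116 122 133 139 133 118 106]]
267 119
[[162 167 173 169 163
[... 3131 characters left out ...]
 89  81  67  68  94 145 181 195 183 154 133 134 138 140 142]
 [ 86  89  87  78  64  65  93 139 179 196 188 169 144 139 140 142 140]
 [ 84  87  84  76  66  71  97 138 175 195 192 167 145 138 139 139 140]
 [ 91  84  79  72  79  84 110 143 172 190 190 167 142 136 126 126 137]
 [111  88  82  83  87  91 104 132 168 191 191 171 143 125 111 118 138]
 [128  99  90  92  94  95 100 121 160 187 192 173 142 120 111 124 141]
 [138 117 100  94  96  99 107 125 156 186 193 174 142 117 126 144 154]
 [151 133 113  99  98 119 147 162 169 187 196 181 146 137 154 169 174]
 [150 149 135 113 116 159 203 202 181 185 196 187 169 164 173 178 178]
 [152 154 148 137 143 183 219 213 179 182 196 191 180 176 177 176 178]]
```

```bash
python3 - <<'E'
from h import *
p=viewer.grab_frame("top"); s=viewer.grab_frame("scene")
for n,a,b in(("top",ray(p,267.4,118,.15),ray(p,380.5,196.55,.19)),("scene",ray(s,194.5,205.6,.15),ray(s,214,123.9,.19))): print(n,a.round(4),b.round(4))
E
```

```text
top [0.6449 0.0037 0.15  ] [ 0.4749 -0.2652  0.19  ]
scene [0.6486 0.0037 0.15  ] [ 0.4793 -0.2636  0.19  ]
```

The column top triangulates to about (−71.5, +3.3) mm in plate coordinates, against a target of (−70, 0). There is plenty of time, so I'll regrip and shift it about 3 mm.

```bash
python3 go.py 2 .476,-.265,.25,.135
```

```text
sd mm [0.04 0.09 0.01] F [ 0.22 -0.02 -0.04]
t 41.63 tcp [0.5064 0.2621 0.2499] yang 0.1347 tilt [ 0.     -0.0001] j7 -0.71 F [ 0.2 -0.  -0. ] w 0.0555
.476,-.265,.25,.135 shift [-2.5914e+00 -5.0440e-01 -2.0000e-04] turn -0.0002
```

Call:
{"fn": "play_rows", "kwargs": {
  "commands": [
    [[-0.3,-0.2,-0.04,0,0],[-0.3,-0.4,-0.08,0,0],[-0.3,-0.6,-0.12,0,0],[-0.3,-0.8,-0.16,0,0],[-0.3,-1,-0.19,0,0],[-0.3,-1,-0.19,0,0]]
  ]
}}

```text
clock: 42.18
tcp_pos: [0.4955, 0.0495, 0.2492]
orientation: [2.079, 2.353, -0.007]
contact_force: [-0.1, -0.6, -0.2]
grip_width: 0.0553
gripper_force: 0.0
```

Call:
{"fn": "play_rows", "kwargs": {
  "commands": [
    [[-0.3,-0.2,-0.04,0,0],[-0.3,-0.4,-0.08,0,0],[-0.3,-0.6,-0.12,0,0],[-0.3,-0.8,-0.16,0,0],[-0.3,-1,-0.19,0,0],[-0.3,-1,-0.19,0,0]]
  ]
}}

```text
clock: 42.68
tcp_pos: [0.4837, -0.1533, 0.2495]
orientation: [2.079, 2.353, -0.005]
contact_force: [0.8, -0.5, -0.7]
grip_width: 0.0556
gripper_force: 0.0
```

Call:
{"fn": "play_rows", "kwargs": {
  "commands": [
    [[-0.3,-0.2,-0.04,0,0],[-0.3,-0.4,-0.08,0,0],[-0.3,-0.55,-0.11,0,0],[-0.3,-0.59,-0.12,0,0],[-0.3,-0.59,-0.12,0,0],[-0.3,-0.59,-0.12,0,0],[-0.3,-0.59,-0.12,0,0]]
  ]
}}

```text
clock: 43.27
tcp_pos: [0.4777, -0.262, 0.25]
orientation: [-2.063, -2.369, -0.001]
contact_force: [-0.0, -0.0, 0.9]
grip_width: 0.0557
gripper_force: 0.0
```

```bash
python3 go.py 4 .476,-.265,.14,.135
```

```text
sd mm [0.05 0.2  0.05] F [-0.14  0.05  0.18]
t 43.42 tcp [ 0.4776 -0.2621  0.2501] yang 0.1383 tilt [0.0005 0.0003] j7 0.37 F [-0.1  0.1  0.2] w 0.0558
.476,-.265,.14,.135 shift [-0.0132 -0.0103  0.5503] turn 0.0021
```

Call:
{"fn": "play_rows", "kwargs": {
  "commands": [
    [[-0.3,-0.01,-0.01,0.08,0.002],[-0.3,-0.01,-0.01,0.18,0.002],[-0.3,-0.01,-0.01,0.28,0.002],[-0.3,-0.01,-0.01,0.38,0.002],[-0.3,-0.01,-0.01,0.46,0.002],[-0.3,-0.01,-0.01,0.52,0.002],[-0.3,-0.01,-0.01,0.55,0.002],[-0.3,-0.01,-0.01,0.55,0.002],[-0.3,-0.01,-0.01,0.55,0.002]]
  ]
}}

```text
clock: 44.22
tcp_pos: [0.4757, -0.2664, 0.1403]
orientation: [2.069, 2.363, 0.0]
contact_force: [-0.2, 0.1, 0.3]
grip_width: 0.0556
gripper_force: 0.0
```

Call:
{"fn": "play_rows", "kwargs": {
  "commands": [
    [[0,0,0,0,0],[0.2,0,0,0,0],[0.4,0,0,0,0],[0.5,0,0,0,0],[0.6,0,0,0,0],[0.7,0,0,0,0],[0.8,0,0,0,0],[0.9,0,0,0,0],[1,0,0,0,0],[1,0,0,0,0],[1,0,0,0,0]]
  ]
}}

```text
clock: 45.13
tcp_pos: [0.4759, -0.2665, 0.1402]
orientation: [2.069, 2.363, 0.001]
contact_force: [2.9, 0.3, 2.2]
grip_width: 0.011
gripper_force: 39.7
```

```bash
python3 go.py 3 .4774,-.268,.14,.135
```

```text
sd mm [0.01 0.01 0.01] F [2.8  0.43 1.8 ]
t 45.23 tcp [ 0.4759 -0.2665  0.1402] yang 0.1323 tilt [ 0.0011 -0.0002] j7 0.29 F [2.8 0.4 1.8] w 0.0111
.4774,-.268,.14,.135 shift [-0.0084  0.0067  0.001 ] turn -0.0017
```

Call:
{"fn": "play_rows", "kwargs": {
  "commands": [
    [[1,0,0,-0.01,0],[1,0,0,-0.02,0],[1,-0.005,0.002,-0.02,0],[1,-0.01,0.004,-0.02,0],[1,-0.014,0.005,-0.02,0],[1,-0.014,0.005,-0.02,0],[1,-0.014,0.005,-0.015,0],[1,-0.014,0.005,-0.009,0],[1,-0.014,0.005,-0.005,0],[1,-0.014,0.005,-0.005,0]]
  ]
}}

```text
clock: 46.12
tcp_pos: [0.4764, -0.269, 0.1406]
orientation: [-2.069, -2.363, 0.0]
contact_force: [-0.4, -0.6, -5.7]
grip_width: 0.0111
gripper_force: 39.0
```

```bash
python3 go.py 3 .4769,-.2693,.1402,.132
```

```text
sd mm [0.06 0.03 0.08] F [ 0.09 -0.01 -6.05]
t 46.22 tcp [ 0.4765 -0.2691  0.1407] yang 0.1322 tilt [ 0.0002 -0.0003] j7 0.3 F [ 0.1 -0.  -6.1] w 0.0109
.4769,-.2693,.1402,.132 shift [-0.0015  0.0018  0.0025] turn 0.0001
```

Call:
{"fn": "play_rows", "kwargs": {
  "commands": [
    [[1,0,0.002,0.002,0],[1,0,0.002,0.003,0],[1,0,0.002,0.005,0],[1,0,0.002,0.005,0]]
  ]
}}

```text
clock: 46.6
tcp_pos: [0.4774, -0.2691, 0.1402]
orientation: [2.069, 2.363, 0.0]
contact_force: [0.1, 0.4, -3.4]
grip_width: 0.011
gripper_force: 39.3
```

Call:
{"fn": "play_rows", "kwargs": {
  "commands": [
    [[1,0,0,0.002,0],[1,0,0,0.003,0],[0.8,0,0,0.003,0],[0.6,0,0,0.003,0],[0.3,0,0,0.003,0],[0,0,0,0.003,0],[-0.3,0,0,0.003,0],[-0.3,0,0,0.003,0],[-0.3,0,0,-0.05,0],[-0.3,0,0,-0.15,0],[-0.3,0,0,-0.3,0],[-0.3,0,0,-0.45,0]]
  ]
}}

```text
clock: 47.6
tcp_pos: [0.4766, -0.2687, 0.2311]
orientation: [-2.068, -2.363, -0.0]
contact_force: [0.6, -1.3, 0.7]
grip_width: 0.0555
gripper_force: 0.0
```

Call:
{"fn": "play_rows", "kwargs": {
  "commands": [
    [[-0.3,0,0,-0.1,0],[-0.3,0.15,0.05,-0.1,0],[-0.3,0.3,0.1,-0.1,0],[-0.3,0.5,0.15,-0.1,0],[-0.3,0.7,0.2,-0.1,0],[-0.3,0.85,0.25,-0.1,0],[-0.3,1,0.3,-0.1,0],[-0.3,1,0.3,-0.1,0]]
  ]
}}

```text
clock: 48.27
tcp_pos: [0.5112, -0.0551, 0.2515]
orientation: [2.058, 2.373, 0.006]
contact_force: [0.1, 0.5, 0.5]
grip_width: 0.0555
gripper_force: 0.0
```

Call:
{"fn": "play_rows", "kwargs": {
  "commands": [
    [[-0.3,0.15,0.03,0,0],[-0.3,0.3,0.06,0,0],[-0.3,0.5,0.1,0,0],[-0.3,0.7,0.14,0,0],[-0.3,0.85,0.17,0,0],[-0.3,1,0.2,0,0],[-0.3,1,0.2,0,0]]
  ]
}}

```text
clock: 48.85
tcp_pos: [0.5228, 0.1482, 0.2514]
orientation: [-2.058, -2.371, -0.007]
contact_force: [0.2, 0.2, 0.9]
grip_width: 0.0552
gripper_force: 0.0
```

Call:
{"fn": "play_rows", "kwargs": {
  "commands": [
    [[-0.3,0.15,0,0,0],[-0.3,0.3,0,0,0],[-0.3,0.5,0,0,0],[-0.3,0.6,0,0,0],[-0.3,0.6,0,0,0]]
  ]
}}

```text
clock: 49.27
tcp_pos: [0.5057, 0.2654, 0.2512]
orientation: [-2.059, -2.37, -0.005]
contact_force: [-0.0, 0.7, 0.5]
grip_width: 0.0558
gripper_force: 0.0
```

```bash
python3 - <<'E'
from h import *
a=[]
for n,x,g in(("top",[.5459,-.2588,.1345],(380.5,196.55)),("scene",[.5512,-.2573,.1355],(214,123.9))):
    p=viewer.grab_frame(n); im=p["pixels"].min(2).astype(float)
    u,v=map(round,g); w=im[v-5:v+4,u-5:u+6]; th0=115 if n=="top" else 140
    m=np.clip(w-th0,0,None); m[(np.arange(9)>6)]=0; yy,xx=np.mgrid[v-5:v+4,u-5:u+6]
    q=(xx*m).sum()/m.sum(),(yy*m).sum()/m.sum(); b=ray(p,*q,.19)
    d=b[:2]-x[:2]; c,s=np.cos(x[2]),np.sin(x[2]); print(n,np.round(q,2),b.round(4),"plate mm",(1e3*np.array([c*d[0]+s*d[1],-s*d[0]+c*d[1]])).round(1))
    u,v=proj(p,[[.55,-.25,.06]])[0].round().astype(int); a.append(cv2.resize(p["pixels"][v-44:v+44,u-44:u+44,::-1],(396,396),interpolation=cv2.INTER_CUBIC))
cv2.imwrite("pics/end2.png",np.hstack(a))
E
```

```text
top [381.59 196.68] [ 0.4749 -0.2676  0.19  ] plate mm [-71.6   0.8]
scene [213.94 123.41] [ 0.4785 -0.2661  0.19  ] plate mm [-73.2   1.1]
```

View pics/end2.png

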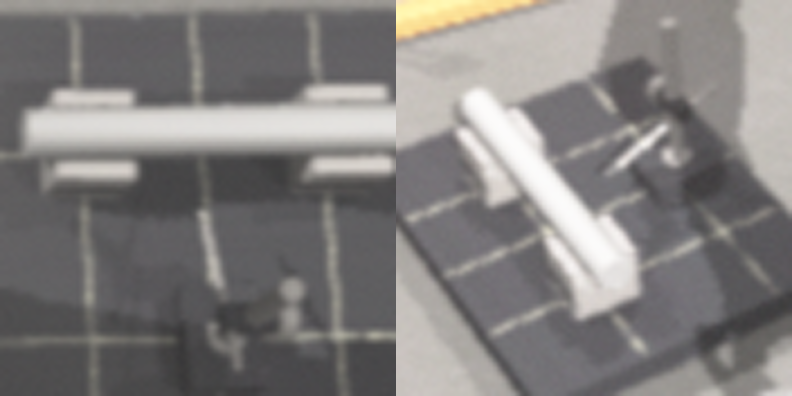

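The bar lies level across both V-blocks (top crop rows 105–150). The gauge stands upright with its scriber toward the bar, now about 2 mm from the crossing. Handing in.

```bash
python3 -c "
from bench import r
print(r.hand_in())"
```

```text
the job is handed in; nothing more can be done
None
```

The job is handed in at about 50 s of the 128 s, with no verdict shown: the matched V-blocks stand on the far-line crossings and the bar lies centred in both grooves. The gauge stands upright on its near-line crossing with its scriber toward the bar. Every part measured within about 3 mm of its mark, and the other parts were left alone.

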